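# Put the work lamp on its charging base

## Task

Take the work lamp off its stand under the little shelf and set it down gently on the charging base beside it, upright and fully home, with the base's two pegs up inside the lamp's sockets; then let go of it. The pegs slide left and right in their slots and may be anywhere along them, so find out by touch or by eye. Do not tip the lamp over, do not bump hard against the stand or its shelf, and leave the other things where they are.

Things in the scene. Friction and masses are not known exactly. Their poses are not given: they have to be found in the camera images.
- lamp: Cordless work lamp, 0.4 to 0.8 kg, 137 mm tall: square black foot 96 x 96 mm, white column with four thin bars, square black cap 88 x 88 mm with its top at z 100 mm, carrying handle above. Origin: centre of the underside; z up, x along the handle. The underside has two square sockets, 15 x 15 mm, 14 mm deep, at x = -26 and +26 mm, y = 0; either way round fits.
- lamp_grip (a point): Middle of the lamp's handle, 130 mm above its underside: a straight black bar along the lamp's x, 72 mm long, 16 mm wide, 14 mm high, on two uprights at x = -31 and +31 mm, so 52 mm of the bar is free beneath.
- stand: Fixed wooden stand, 150 x 230 mm. Origin on the table under the tray's middle; z up, x away from the robot. The lamp stands loosely in the tray (floor at z 30 mm, 112 x 112 mm inside, rim 8 mm high), handle roughly along the stand's x. Two 18 mm posts at x 78, y -105 and +105 mm carry a shelf. The -x side is open: lift the lamp over the rim and draw it out towards -x.
- shelf_edge (a point): Middle of the shelf's front lower edge: x -18, y 0, z 222 mm on the stand. The board, 18 mm thick, covers stand x -18 to +100, y -125 to +125 mm, with a lip round front and sides up to z 275 mm. It hangs over most of the handle, 55 mm above it: an upright gripper has no room; reach in from -x with the tool leaning about 40 degrees.
- dock: Fixed grey charging base, plate 150 (x) x 170 (y) mm, top at z 20 mm, with a block 22 mm higher along the far edge (x 57 to 75 mm). Origin on the table under the plate's centre; z up, x away from the robot. With the lamp home, its underside lies on the plate, its x along the base's x (or reversed), its origin at x 0 and y = the pegs' offset, with 2 mm play.
- dock_mid (a point): Centre of the base's top plate. Two steel pegs, 11 mm diameter, 12 mm high, chamfered 1.5 mm, stand on the plate at base x = -26 and +26 mm. They are one piece that slides along the base's y in two slots and lies anywhere from y -14 to +14 mm; this offset is not reported. It moves stiffly (about 15 N): a lighter touch from the side finds it without moving it.
- bottle: White squeeze bottle, 64 mm diameter, 190 mm tall, standing behind; leave alone. Origin at underside.
- jar: Glass jar with steel cap, 48 mm diameter, 60 mm tall, standing behind the charging base; leave alone. Origin at underside.
- tin: Small tin, 52 mm diameter, 55 mm tall, on top of the overhead shelf; leave alone. Origin at underside.
- screwdriver: Screwdriver, 170 mm long, lying in front of the stand; leave alone.
- wrench: Wrench, 160 mm long, lying in front, between stand and base; leave alone.
- mug: Blue mug, 76 mm diameter, 90 mm tall, at the right; leave alone. Origin at underside.
There are look-alikes about, which are no part of the job. What is shaped like the lamp but red is not meant.

How it is judged:
By the outcome, as a careful person would: the job done as asked, in the order asked, and still so for the second after the job is handed in, with the robot touching nothing.
It also fails if it takes over 72 s, if anything falls off the work surface, if the arm or the gripper's body presses on something with over 40 N, if the wrist force passes 120 N, or if a joint passes its speed limit or range.

## Robot

A 7-joint arm with a two-finger parallel gripper is mounted at the origin on the work surface. World frame = base frame: x ahead of the robot, y to its left, z up, the work surface at z = 0. Lengths are in m, angles in rad, forces in N, time in s.
With the tool pointing down it reaches from about 0.425 to 0.925 m from the base axis. Payload 6.8 kg.
Tool frame: the origin (TCP) lies midway between the tips of the shut fingers; the grasp point (between the pads) lies 19 mm behind it; z points along the fingers, y is the line along which they close (so a half turn about z gives the same grasp; the last joint's range is limited). The gripper opens to 85 mm and grips with 20 to 120 N. Pads are 22 mm wide; open, the fingers measure 114 mm over their backs; the gripper's body (76 mm by 85 mm) begins 54 mm behind the grasp point. The pads swing forward as they close: fully open they stand 13 mm farther back than shut.
Start: joints at [-1.375, 0.477, 0.022, 1.555, -0.011, 1.109, -0.083], TCP at [0.202, 0.644, 0.231] pointing down, gripper open.
Joint ranges: [-2.96, 2.96], [-0.34, 2.1], [-1.41, 1.46], [0.24, 2.44], [-1.37, 4.51], [0.17, 1.92], [-2.96, 2.96]. Speed limits (rad/s): [2.39, 2.39, 3.14, 3.14, 3.14, 3.14, 3.14].

## Interface

Orientations are given as a unit quaternion [w, x, y, z].
In Python, from station import bot gives the robot as it stands.
- The arm moves only by the tool jog_arm, never from a script. Its argument "rows" is a list of rows, each an object of numbers: "fingers": the finger opening in mm, from 0 to 85.4; "x", "y", "z": the shift along the tool's x, y, z in mm; "ax", "ay", "az": the turn, a rotation vector about the tool's x, y, z in degrees. A call has exactly 8 rows; each row shifts and turns the commanded pose from where the row before left it, along the tool's axes as they then stand; what a row does not reach is not made up. A row lasts 1/10 s, in which the tool goes at most 50 mm and 8.59 degrees, less where a joint would pass 70% of its speed; a pose out of reach is approached as far as the arm can. A call with a gripper value outside its range is refused whole. The fingers move at their own pace and stop on an object; "force" is the grip in N (left out, the last holds). Time passes only in rows, so rows that do not move let the fingers close, or fill a call up. It gives the time, the measured TCP pose, the force, the opening and the grip force at its end, in the units of the state.
- bot.get_obs(): the state, without advancing time (a new reading comes with each control period).
- bot.read_camera(name): name is "scene" or "top" or "wrist"; returns a dict with "pixels" (420x560x3 uint8, red, green, blue), "vertical_fov" (degrees; the focal length in pixels is half the picture's height over the tangent of half this angle, whatever the lens; pixels are square), "cx", "cy" (the principal point, pixels), "world_from_camera" (4x4, takes a point from camera to world coordinates). Camera axes: x right, y down, z forward; pixel columns grow to the right and rows downward; lengths in m; the calibration is good to about 2 mm. The wrist camera is an equidistant fisheye: a pixel r from the principal point sees the ray r / f radians off the axis. A picture is of the moment at which its call begins. There is no depth.
- bot.hand_in(): hands the job in; it is judged then, once.
The state is a dict: "t": time; "q": joint angles; "joint_vel": joint speeds; "joint_torque": joint torques, N m; "eef_pos": TCP position; "tool_rot": TCP orientation; "contact_force": force on the tool from outside, world axes, zero at the start; "torque": the same for the moment, N m; "gripper_width": opening from 0.0 (shut) to 1.0 (fully open); "grasp_force": force on a finger pad.
Only numpy, scipy, OpenCV 4.12 (cv2) and the standard library are available. Lean on these libraries where they do the work, as an engineer would, in place of code of your own. Each camera call takes 0.05 s, during which the arm holds its last target. There are 200 camera calls.

## Working session

There is one attempt and no reset: what is moved stays moved. The work goes in short steps, Python scripts to look and compute and a tool call to move; the robot and the scene stay as the last step left them, time stands still between calls to the robot, and variables do not carry over. Pictures are saved under pics/ and viewed, at most 10 in all, crops included, and the job is handed in when it is done.

Besides the shell and the picture viewer there is one more tool, called after "Emit:" by a JSON object that holds its "api" and its "payload", one argument or row to a line. jog_arm: Moves the arm, as the interface text tells. Its arguments: {"type":"object","properties":{"rows":{"type":"array","items":{"type":"object","properties":{"fingers":{"type":"number"},"x":{"type":"number"},"y":{"type":"number"},"z":{"type":"number"},"ax":{"type":"number"},"ay":{"type":"number"},"az":{"type":"number"}}}},"force":{"type":"number"}},"required":["rows"]}

```bash
ls; mkdir -p pics; cat > h.py <<'E'
import numpy as np, cv2
from station import bot
def K(c):
    return c["pixels"].shape[0]/2/np.tan(np.radians(c["vertical_fov"])/2)
def ray(c,u,v,fish=False):
    f=K(c); d=np.array([u-c["cx"],v-c["cy"]],float)
    if fish:
        r=np.hypot(*d); th=r/f; k=np.sin(th)/r if r>0 else 0; v3=np.array([d[0]*k,d[1]*k,np.cos(th)])
    else: v3=np.array([d[0]/f,d[1]/f,1])
    T=np.array(c["world_from_camera"]); w=T[:3,:3]@v3
    return T[:3,3],w/np.linalg.norm(w)
def atz(c,u,v,z,fish=False):
    o,d=ray(c,u,v,fish); return o+d*(z-o[2])/d[2]
def tri(rs):
    A=np.zeros((3,3));b=np.zeros(3)
    for o,d in rs:
        P=np.eye(3)-np.outer(d,d);A+=P;b+=P@o
    p=np.linalg.solve(A,b); return p,[float(np.linalg.norm((np.eye(3)-np.outer(d,d))@(p-o))) for o,d in rs]
def proj(c,p,fish=False):
    T=np.linalg.inv(np.array(c["world_from_camera"])); q=T[:3,:3]@np.array(p)+T[:3,3]; f=K(c)
    if fish:
        r=np.hypot(q[0],q[1]); th=np.arctan2(r,q[2]); return c["cx"]+f*th*q[0]/r, c["cy"]+f*th*q[1]/r
    return c["cx"]+f*q[0]/q[2], c["cy"]+f*q[1]/q[2]
def save(c,n): cv2.imwrite("pics/"+n+".png",c["pixels"][:,:,::-1])
E
python3 - <<'E'
from h import *
import pickle
o=bot.get_obs(); print(o)
for n in("scene","top","wrist"):
    c=bot.read_camera(n); pickle.dump(c,open(n+".pkl","wb")); print(n,c["vertical_fov"],c["cx"],c["cy"],np.round(c["world_from_camera"],3).tolist()); save(c,n+"0")
a=[cv2.imread(f"pics/{n}0.png") for n in("scene","top")]
E
```

```text
pics
{'t': 0.0, 'q': array([-1.37511843,  0.47779441,  0.02235464,  1.55646595, -0.01149185,
        1.10931607, -0.08310901]), 'joint_vel': array([ 1.88368149e-04,  4.79555335e-05,  1.05208830e-03,  1.69015724e-05,
        6.09062928e-04,  1.07394678e-03, -2.38516680e-04]), 'joint_torque': array([ 2.38900257e-04, -5.96442389e+01,  1.60798699e+00, -2.81197214e+01,
        1.25356915e-02,  9.27346176e-03,  1.40639517e-05]), 'eef_pos': array([0.20175647, 0.64350833, 0.23032372]), 'tool_rot': array([-6.46074612e-05,  1.51304136e-01,  9.88486822e-01, -9.25420191e-04]), 'contact_force': array([-0.9236619 , -1.06005335,  0.54642622]), 'torque': array([ 0.01239686, -0.03859773, -0.01913407]), 'grasp_force': 0.0, 'gripper_width': 1.0051363834309142}
scene 48.44597069257097 281.69416595438634 207.3680264296759 [[-0.009, 0.707, -0.708, 1.543], [1.0, 0.01, -0.002, -0.088], [0.006, -0.708, -0.707, 1.203], [0.0, 0.0, 0.0, 1.0]]
top 46.930190365910114 281.4141768216683 207.70739645660672 [[0.018, -0.997, 0.081, 0.405], [-1.0, -0.019, -0.006, -0.079], [0.007, -0.081, -0.997, 1.46], [0.0, 0.0, 0.0, 1.0]]
wrist 65.70646984690485 285.32241463635523 204.93192846235073 [[0.299, 0.921, 0.249, 0.139], [0.954, -0.288, -0.08, 0.665], [-0.002, 0.261, -0.965, 0.373], [0.0, 0.0, 0.0, 1.0]]
```

View pics/scene0.png

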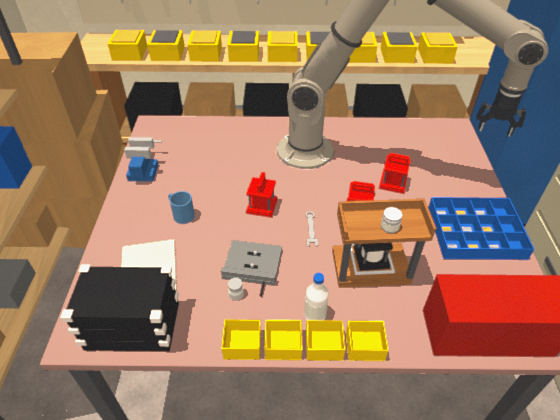

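View pics/top0.png

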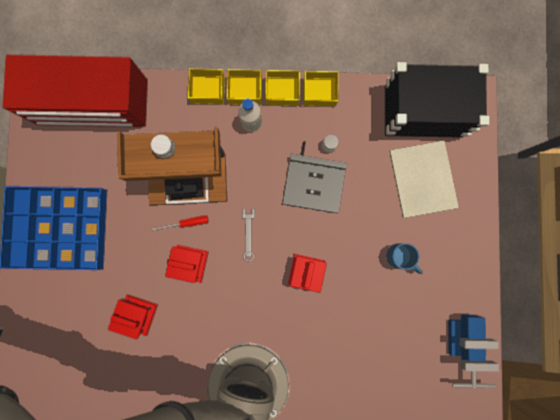

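The real lamp, white and black, stands under the shelf: top view about (185,188), scene view about (373,258). The look-alikes are three red lamps, in the top view at (187,264), (132,317) and (308,272). They're the wrong colour and not on the stand. The dock is at top (315,185), scene (252,262). I'll confirm in an enlarged crop.

```bash
python3 - <<'E'
import cv2,numpy as np
t=cv2.imread("pics/top0.png");s=cv2.imread("pics/scene0.png")
a=cv2.resize(t[120:215,110:235],None,fx=3.2,fy=3.2,interpolation=2)   #400x304
b=cv2.resize(t[120:215,230:355],None,fx=3.2,fy=3.2,interpolation=2)
c=cv2.resize(s[195:290,320:445],None,fx=3.1,fy=3.1,interpolation=2)
d=cv2.resize(s[225:320,190:315],None,fx=3.1,fy=3.1,interpolation=2)
m=np.zeros((600,800,3),np.uint8);m[:304,:400]=a;m[:304,400:800]=b;m[304:304+c.shape[0],:c.shape[1]]=c[:296];m[304:304+d.shape[0],400:400+d.shape[1]]=d[:296]
cv2.imwrite("pics/mos.png",m)
E
```

```text
(no output)
```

View pics/mos.png

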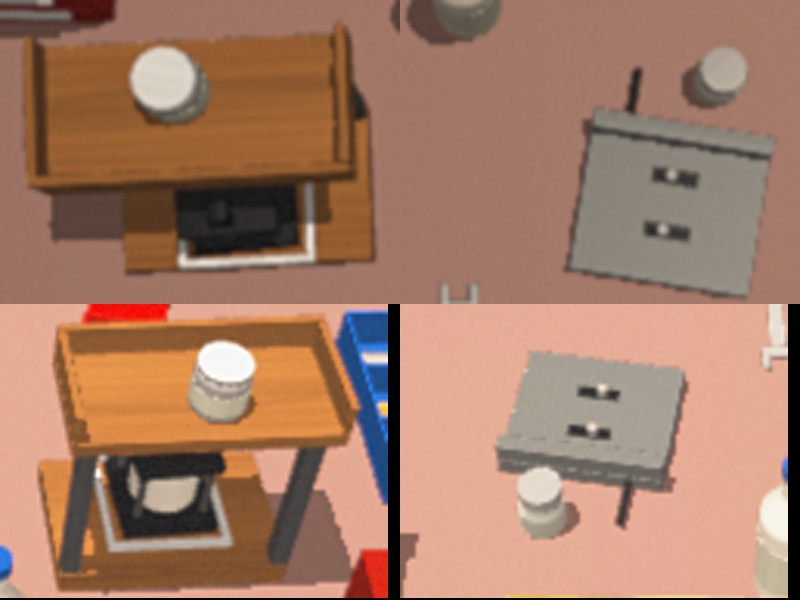

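Confirmed: the lamp with the black cap and white column stands in the white-rimmed tray under the shelf. Its handle end shows at mosaic (218,212), and the peg tops are at (672,175) and (663,230) in the top panel and (602,389) and (592,429) in the scene panel. Next I'll triangulate.

```bash
python3 - <<'E'
from h import *
import pickle
T=pickle.load(open("top.pkl","rb"));S=pickle.load(open("scene.pkl","rb"))
ta=lambda x,y:(110+x/3.2,120+y/3.2)
tb=lambda x,y:(230+(x-400)/3.2,120+y/3.2)
sc=lambda x,y:(320+x/3.1,195+(y-304)/3.1)
sd=lambda x,y:(190+(x-400)/3.1,225+(y-304)/3.1)
def p(n,a,b): r=tri([ray(T,*a),ray(S,*b)]); print(n,np.round(r[0]*1e3,1),np.round(np.array(r[1])*1e3,1))
p("pegfar",tb(672,175),sd(592,429)); p("pegnear",tb(663,230),sd(602,389))
p("block far L(+y)",tb(595,110),sd(667,478)); p("block far R",tb(773,140),sd(500,447))
p("plate nearL",tb(570,268),sd(684,370)); p("plate nearR",tb(747,296),sd(530,353))
p("tray nearL?",ta(180,265),sc(190,455)) 
p("shelf lip nearL",ta(30,185),sc(322,320)); p("shelf lip nearR",ta(350,178),sc(60,325));
p("lip farR",ta(340,25),sc(78,452)); p("lip farL",ta(28,38),sc(352,440))
for n,a,z in[("trayR near",ta(313,262),.038),("trayL near",ta(180,266),.038),("base nearL",ta(126,271),.03),("base nearR",ta(373,259),.03),("handle end",ta(218,203),.167),("handle endfront",ta(220,224),.167),("capL near",ta(188,252),.130),("capR near",ta(298,247),.130)]: print(n,np.round(atz(T,*a,z)*1e3,1))
for n,a,z in[("tray farR",sc(230,546),.038),("tray farL",sc(108,549),.038),("cap far L",sc(115,475),.130),("cap far R",sc(224,472),.130)]:print(n,np.round(atz(S,*a,z)*1e3,1))
E
```

```text
pegfar [ 623.4 -185.5   23.5] [1.1 1.1]
pegnear [ 571.3 -177.7   24.7] [1.1 1.1]
block far L(+y) [ 683.6 -110.    23.4] [3.6 3.6]
block far R [ 656.2 -277.    35.1] [2.4 2.4]
plate nearL [535.  -91.8  14. ] [1. 1.]
plate nearR [ 511.9 -258.7   12.5] [0.6 0.6]
tray nearL? [529.6 246.8  27.3] [7.2 7.2]
shelf lip nearL [569.5 318.2 266.4] [1.2 1.2]
shelf lip nearR [579.7  71.8 266.5] [2.6 2.6]
lip farR [707.8  83.8 235.6] [0.8 0.8]
lip farL [691.4 330.4 237.3] [3. 3.]
trayR near [534.2 129.5  38. ]
trayL near [528.2 251.6  38. ]
base nearL [523.3 303.2  30. ]
base nearR [538.8  75.2  30. ]
handle end [570.8 191.7 167. ]
handle endfront [553.1 189.4 167. ]
capL near [532.5 223.8 130. ]
capR near [538.6 129.3 130. ]
tray farR [659.1 259.4  38. ]
tray farL [664.4 136.8  38. ]
cap far L [645.4 134.8 130. ]
cap far R [640.2 240.5 130. ]
```

```bash
cat >> h.py <<'E'
from scipy.spatial.transform import Rotation as R
def rot(yaw,lean):  # tool x toward robot, y left, z down; lean: z tips to +x
    return R.from_euler('z',yaw,degrees=True)*R.from_matrix(np.array([[-1,0,0],[0,1,0],[0,0,-1.]]).T)*R.from_euler('y',lean,degrees=True)
def cur():
    o=bot.get_obs(); q=o["tool_rot"]; return o,np.array(o["eef_pos"])*1e3,R.from_quat([q[1],q[2],q[3],q[0]])
def plan(wps):
    # wps: list of (pos mm, yaw, lean, nrows)
    o,p,r=cur(); 
    for P,yaw,lean,n in wps:
        P=np.array(P,float); g=rot(yaw,lean); w=(r.inv()*g).as_rotvec(degrees=True)
        st=[]
        for k in range(n):
            f=(k+1)/n; t=p+(P-p)*f; 
            if k==0: a,b=p,r
            s=b.inv().apply(t-a); a=t; b=r*R.from_rotvec(w*f,degrees=True)
            st.append(np.round(np.r_[s,w/n],1))
        for x in st: print(dict(zip(("x","y","z","ax","ay","az"),[float(v) for v in x])))
        print('--'); p,r=P,g
E
python3 - <<'E'
from h import *
for l in (0,40): print(rot(0,l).as_matrix().round(2).tolist())
o,p,r=cur(); print(r.as_matrix().round(3).tolist())
plan([((420,420,300),-10,0,8),((480,50,300),-8,0,8),((620,-160,200),-8,0,8)])
E
```

```text
[[-1.0, 0.0, 0.0], [0.0, 1.0, 0.0], [0.0, 0.0, -1.0]]
[[-0.77, 0.0, -0.64], [0.0, 1.0, 0.0], [0.64, 0.0, -0.77]]
[[-0.954, 0.299, -0.0], [0.299, 0.954, -0.001], [-0.0, -0.001, -1.0]]
{'x': -34.4, 'y': -18.5, 'z': -8.6, 'ax': -0.0, 'ay': 0.0, 'az': -0.9}
{'x': -34.1, 'y': -19.1, 'z': -8.7, 'ax': -0.0, 'ay': 0.0, 'az': -0.9}
{'x': -33.8, 'y': -19.6, 'z': -8.7, 'ax': -0.0, 'ay': 0.0, 'az': -0.9}
{'x': -33.5, 'y': -20.2, 'z': -8.7, 'ax': -0.0, 'ay': 0.0, 'az': -0.9}
{'x': -33.1, 'y': -20.7, 'z': -8.7, 'ax': -0.0, 'ay': 0.0, 'az': -0.9}
{'x': -32.8, 'y': -21.2, 'z': -8.7, 'ax': -0.0, 'ay': 0.0, 'az': -0.9}
{'x': -32.4, 'y': -21.8, 'z': -8.7, 'ax': -0.0, 'ay': 0.0, 'az': -0.9}
{'x': -32.1, 'y': -22.3, 'z': -8.7, 'ax': -0.0, 'ay': 0.0, 'az': -0.9}
--
{'x': -15.4, 'y': -44.2, 'z': 0.0, 'ax': 0.0, 'ay': 0.0, 'az': -0.2}
{'x': -15.2, 'y': -44.3, 'z': 0.0, 'ax': 0.0, 'ay': 0.0, 'az': -0.2}
{'x': -15.0, 'y': -44.4, 'z': 0.0, 'ax': 0.0, 'ay': 0.0, 'az': -0.2}
{'x': -14.8, 'y': -44.4, 'z': 0.0, 'ax': 0.0, 'ay': 0.0, 'az': -0.2}
{'x': -14.6, 'y': -44.5, 'z': 0.0, 'ax': 0.0, 'ay': 0.0, 'az': -0.2}
{'x': -14.4, 'y': -44.6, 'z': 0.0, 'ax': 0.0, 'ay': 0.0, 'az': -0.2}
{'x': -14.3, 'y': -44.6, 'z': 0.0, 'ax': 0.0, 'ay': 0.0, 'az': -0.2}
{'x': -14.1, 'y': -44.7, 'z': 0.0, 'ax': 0.0, 'ay': 0.0, 'az': -0.2}
--
{'x': -21.0, 'y': -23.6, 'z': 12.5, 'ax': 0.0, 'ay': 0.0, 'az': 0.0}
{'x': -21.0, 'y': -23.6, 'z': 12.5, 'ax': 0.0, 'ay': 0.0, 'az': 0.0}
{'x': -21.0, 'y': -23.6, 'z': 12.5, 'ax': 0.0, 'ay': 0.0, 'az': 0.0}
{'x': -21.0, 'y': -23.6, 'z': 12.5, 'ax': 0.0, 'ay': 0.0, 'az': 0.0}
{'x': -21.0, 'y': -23.6, 'z': 12.5, 'ax': 0.0, 'ay': 0.0, 'az': 0.0}
{'x': -21.0, 'y': -23.6, 'z': 12.5, 'ax': 0.0, 'ay': 0.0, 'az': 0.0}
{'x': -21.0, 'y': -23.6, 'z': 12.5, 'ax': 0.0, 'ay': 0.0, 'az': 0.0}
{'x': -21.0, 'y': -23.6, 'z': 12.5, 'ax': 0.0, 'ay': 0.0, 'az': 0.0}
--
```

Emit:
{"api": "jog_arm", "payload": {
  "rows": [
    {"x": -34,"y": -19,"z": -9,"az": -0.9},
    {"x": -34,"y": -19,"z": -9,"az": -0.9},
    {"x": -34,"y": -20,"z": -9,"az": -0.9},
    {"x": -34,"y": -20,"z": -9,"az": -0.9},
    {"x": -33,"y": -21,"z": -9,"az": -0.9},
    {"x": -33,"y": -21,"z": -9,"az": -0.9},
    {"x": -32,"y": -22,"z": -9,"az": -0.9},
    {"x": -32,"y": -22,"z": -9,"az": -0.9}
  ]
}}

```text
invalid input
```

Emit:
{"api": "jog_arm", "payload": {
  "rows": [
    {"x": -15,"y": -44,"z": 0,"az": -0.2},
    {"x": -15,"y": -44,"z": 0,"az": -0.2},
    {"x": -15,"y": -44,"z": 0,"az": -0.2},
    {"x": -15,"y": -44,"z": 0,"az": -0.2},
    {"x": -15,"y": -44,"z": 0,"az": -0.2},
    {"x": -15,"y": -44,"z": 0,"az": -0.2},
    {"x": -14,"y": -44,"z": 0,"az": -0.2},
    {"x": -14,"y": -44,"z": 0,"az": -0.2}
  ]
}}

```text
invalid input
```

Emit:
{"api": "jog_arm", "payload": {
  "rows": [
    {"x": -21,"y": -24,"z": 12},
    {"x": -21,"y": -24,"z": 12},
    {"x": -21,"y": -24,"z": 12},
    {"x": -21,"y": -24,"z": 12},
    {"x": -21,"y": -24,"z": 12},
    {"x": -21,"y": -24,"z": 12},
    {"x": -21,"y": -24,"z": 12},
    {"x": -21,"y": -24,"z": 12}
  ]
}}

```text
invalid input
```

```bash
python3 - <<'E'
s=open("h.py").read().replace("R.from_euler('y',lean","R.from_euler('y',-lean")
s=s[:s.index("def plan")]+'''def plan(wps):
    o,p,r=cur(); print("at",p.round(1),"t",round(o["t"],2),"F",np.round(o["contact_force"],1),"w",round(o["gripper_width"],3),"g",round(o["grasp_force"],1))
    for P,yaw,lean,n in wps:
        P=np.array(P,float); g=rot(yaw,lean); w=(r.inv()*g).as_rotvec(degrees=True); rr=[r*R.from_rotvec(w*k/n,degrees=True) for k in range(n)]
        for k in range(n):
            s=rr[k].inv().apply((P-p)/n); print(np.round(np.r_[s,w/n],1).tolist())
        print('--'); p,r=P,g
'''
open("h.py","w").write(s)
from h import *
import pickle
print(cur()[1])
c=bot.read_camera("wrist"); pickle.dump(c,open("w1.pkl","wb"))
im=c["pixels"][:,:,::-1]; cv2.imwrite("pics/w1.png",cv2.resize(im,(800,600),interpolation=2))
E
```

```text
[201.815315   643.66861521 230.56422977]
```

View pics/w1.png

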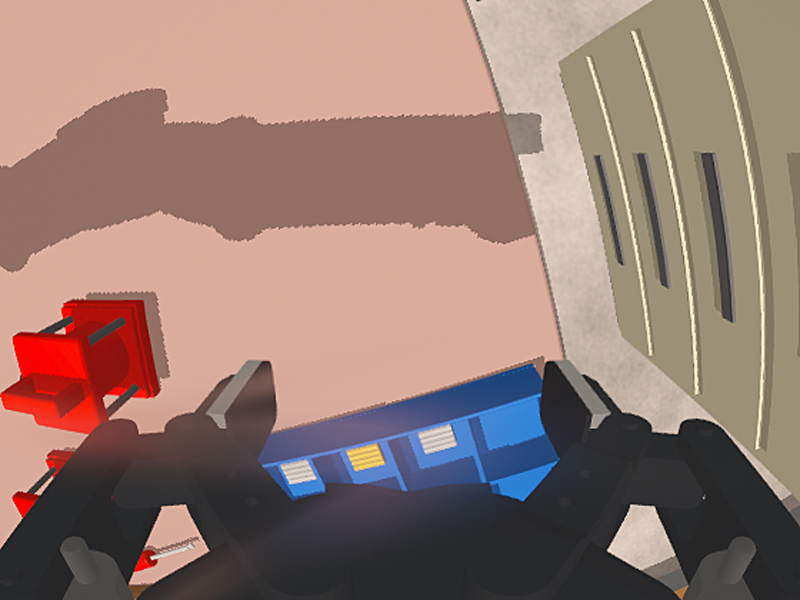

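The wrist picture was taken at the start pose because the moves were refused: a red lamp is at left, the blue tray ahead, and the fingers fill the bottom. I'll retry the moves with complete rows.

Emit:
{"api": "jog_arm", "payload": {
  "rows": [
    {"fingers": 85,"x": -34,"y": -19,"z": -9,"ax": 0,"ay": 0,"az": -0.9},
    {"fingers": 85,"x": -34,"y": -19,"z": -9,"ax": 0,"ay": 0,"az": -0.9},
    {"fingers": 85,"x": -34,"y": -20,"z": -9,"ax": 0,"ay": 0,"az": -0.9},
    {"fingers": 85,"x": -34,"y": -20,"z": -9,"ax": 0,"ay": 0,"az": -0.9},
    {"fingers": 85,"x": -33,"y": -21,"z": -9,"ax": 0,"ay": 0,"az": -0.9},
    {"fingers": 85,"x": -33,"y": -21,"z": -9,"ax": 0,"ay": 0,"az": -0.9},
    {"fingers": 85,"x": -32,"y": -22,"z": -9,"ax": 0,"ay": 0,"az": -0.9},
    {"fingers": 85,"x": -32,"y": -22,"z": -9,"ax": 0,"ay": 0,"az": -0.9}
  ],
  "force": 60
}}

```text
t: 1.0
eef_pos: [0.4203, 0.4181, 0.3036]
tool_rot: [-0.0, 0.089, 0.996, -0.0]
contact_force: [0.8, 0.6, 1.3]
gripper_width: 0.998
grasp_force: 0.0
```

Emit:
{"api": "jog_arm", "payload": {
  "rows": [
    {"fingers": 85,"x": -15,"y": -44,"z": 0,"ax": 0,"ay": 0,"az": -0.2},
    {"fingers": 85,"x": -15,"y": -44,"z": 0,"ax": 0,"ay": 0,"az": -0.2},
    {"fingers": 85,"x": -15,"y": -44,"z": 0,"ax": 0,"ay": 0,"az": -0.2},
    {"fingers": 85,"x": -15,"y": -44,"z": 0,"ax": 0,"ay": 0,"az": -0.2},
    {"fingers": 85,"x": -15,"y": -44,"z": 0,"ax": 0,"ay": 0,"az": -0.2},
    {"fingers": 85,"x": -15,"y": -44,"z": 0,"ax": 0,"ay": 0,"az": -0.2},
    {"fingers": 85,"x": -14,"y": -44,"z": 0,"ax": 0,"ay": 0,"az": -0.2},
    {"fingers": 85,"x": -14,"y": -44,"z": 0,"ax": 0,"ay": 0,"az": -0.2}
  ]
}}

```text
t: 1.8
eef_pos: [0.4775, 0.0509, 0.3034]
tool_rot: [0.0, 0.075, 0.997, 0.0]
contact_force: [1.6, 0.3, -0.1]
gripper_width: 0.998
grasp_force: 0.0
```

Emit:
{"api": "jog_arm", "payload": {
  "rows": [
    {"fingers": 85,"x": -26,"y": -24,"z": 12,"ax": 0,"ay": 0,"az": 0},
    {"fingers": 85,"x": -26,"y": -24,"z": 12,"ax": 0,"ay": 0,"az": 0},
    {"fingers": 85,"x": -26,"y": -24,"z": 12,"ax": 0,"ay": 0,"az": 0},
    {"fingers": 85,"x": -26,"y": -24,"z": 12,"ax": 0,"ay": 0,"az": 0},
    {"fingers": 85,"x": -26,"y": -24,"z": 12,"ax": 0,"ay": 0,"az": 0},
    {"fingers": 85,"x": -26,"y": -24,"z": 12,"ax": 0,"ay": 0,"az": 0},
    {"fingers": 85,"x": -26,"y": -24,"z": 12,"ax": 0,"ay": 0,"az": 0},
    {"fingers": 85,"x": 0,"y": 0,"z": 0,"ax": 0,"ay": 0,"az": 0}
  ]
}}

```text
t: 2.6
eef_pos: [0.6328, -0.1452, 0.217]
tool_rot: [-0.001, 0.078, 0.997, -0.002]
contact_force: [0.2, -0.4, -0.2]
gripper_width: 0.995
grasp_force: 0.0
```

```bash
python3 - <<'E'
from h import *
import pickle
print(cur()[1])
c=bot.read_camera("wrist"); pickle.dump(c,open("w1.pkl","wb"))
im=c["pixels"][:,:,::-1]; cv2.imwrite("pics/w1b.png",cv2.resize(im,(800,600),interpolation=2))
for p in [(597,-186,20),(623,-185,32),(571,-178,32)]: print(proj(c,np.array(p)/1e3,True))
E
```

```text
[ 632.76513507 -145.18069006  216.9813901 ]
(np.float64(241.6040636076069), np.float64(155.2796426610921))
(np.float64(245.44155318429003), np.float64(181.10195620398537))
(np.float64(243.32773867966813), np.float64(130.15193924542882))
```

View pics/w1b.png

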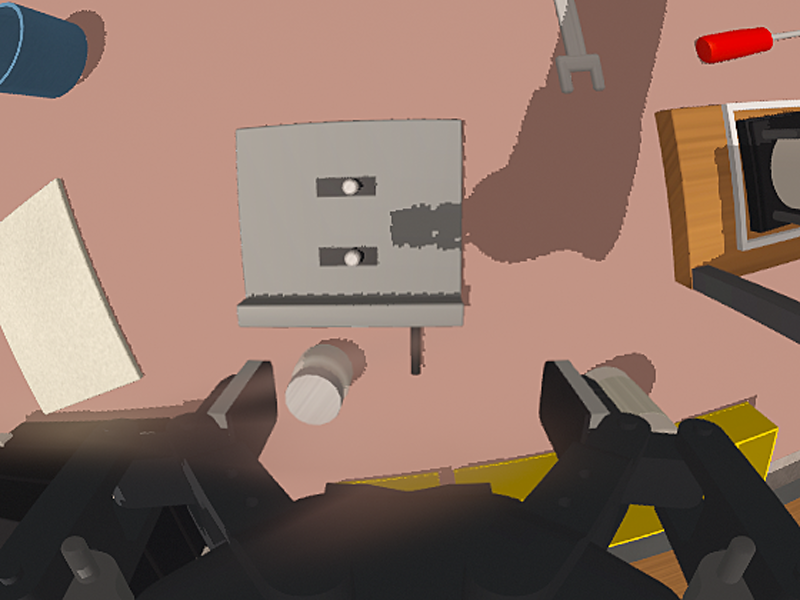

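The wrist view shows the dock plate with its near corners at (237,130) and (462,121), and pegs at (349,186) and (351,258), a little right of the slot centres, so toward +y. The lamp in its tray is at the right edge.

```bash
python3 - <<'E'
from h import *
import pickle
c=pickle.load(open("w1.pkl","rb")); g=cv2.cvtColor(c["pixels"],cv2.COLOR_RGB2GRAY).astype(float)
k=.7
P=[]
for (u,v) in((244.3,130.2),(245.7,180.6)):
    w=g[int(v)-8:int(v)+9,int(u)-8:int(u)+9]; m=(w>195); ys,xs=np.nonzero(m); cu,cv_=xs.mean()+int(u)-8,ys.mean()+int(v)-8
    p=atz(c,cu,cv_,.032,True)*1e3; P.append(p); print("peg",cu,cv_,m.sum(),p.round(1))
P=np.array(P); d=P[1]-P[0]; print("mid",P.mean(0),"yaw",np.degrees(np.arctan2(d[1],d[0])),np.linalg.norm(d))
S=lambda x,y,z=.02:atz(c,x*k+.0-.15,y*k-.15,z,True)*1e3
q={n:S(*a) for n,a in dict(nL=(237,130),nR=(462,121),s1a=(317,187),s1b=(376,186),s2a=(319,257),s2b=(378,256),bL=(246,296),bR=(462,293)).items()}
for n in q: print(n,q[n].round(1))
T=pickle.load(open("top.pkl","rb"));Sc=pickle.load(open("scene.pkl","rb"))
for uv,a,b in(((P[0]),(230+263/3.2,120+230/3.2),(190+202/3.1,225+85/3.1)),((P[1]),(230+272/3.2,120+175/3.2),(190+192/3.1,225+125/3.1))):
    print(tri([ray(c,*proj(c,uv/1e3,True),True),ray(T,*a),ray(Sc,*b)]))
plan([((470,100,320),0,20,8),((400,190,260),4,45,8)])
E
```

```text
peg 244.22641509433961 130.66037735849056 53 [ 571.7 -177.2   32. ]
peg 245.63829787234042 181.19148936170214 47 [ 623.1 -184.8   32. ]
mid [ 597.39652928 -181.0003944    32.        ] yaw -8.432277150111785 52.02003075810497
nL [ 512.2 -256.4   20. ]
nR [536.6 -90.3  20. ]
s1a [ 567.6 -202.4   20. ]
s1b [ 574.5 -159.2   20. ]
s2a [ 619.6 -210.6   20. ]
s2b [ 626.1 -166.4   20. ]
bL [ 640.4 -275.9   20. ]
bR [ 664.  -108.1   20. ]
(array([ 0.57150561, -0.17785455,  0.02493011]), [0.000367670738509197, 0.0009896869238285718, 0.0012317775279825454])
(array([ 0.62387169, -0.18565144,  0.02424971]), [0.0006614158311367049, 0.0011215478355158797, 0.0013240849041158385])
at [ 632.2 -142.8  217.7] t 2.65 F [0.3 0.7 1. ] w 0.995 g 0.0
[24.7, 26.9, -12.8, -0.2, -2.5, -1.1]
[23.6, 27.4, -13.7, -0.2, -2.5, -1.1]
[22.5, 27.9, -14.6, -0.2, -2.5, -1.1]
[21.3, 28.3, -15.5, -0.2, -2.5, -1.1]
[20.0, 28.8, -16.3, -0.2, -2.5, -1.1]
[18.8, 29.2, -17.1, -0.2, -2.5, -1.1]
[17.4, 29.6, -17.7, -0.2, -2.5, -1.1]
[16.1, 30.0, -18.4, -0.2, -2.5, -1.1]
--
[10.8, 11.3, 4.1, -0.3, -3.1, -0.4]
[10.9, 11.3, 3.5, -0.3, -3.1, -0.4]
[11.0, 11.4, 3.0, -0.3, -3.1, -0.4]
[11.1, 11.4, 2.4, -0.3, -3.1, -0.4]
[11.1, 11.5, 1.9, -0.3, -3.1, -0.4]
[11.1, 11.6, 1.3, -0.3, -3.1, -0.4]
[11.1, 11.7, 0.8, -0.3, -3.1, -0.4]
[11.0, 11.8, 0.2, -0.3, -3.1, -0.4]
--
```

Emit:
{"api": "jog_arm", "payload": {
  "rows": [
    {"fingers": 85,"x": 25,"y": 27,"z": -13,"ax": -0.2,"ay": -2.5,"az": -1.1},
    {"fingers": 85,"x": 24,"y": 27,"z": -14,"ax": -0.2,"ay": -2.5,"az": -1.1},
    {"fingers": 85,"x": 22,"y": 28,"z": -15,"ax": -0.2,"ay": -2.5,"az": -1.1},
    {"fingers": 85,"x": 21,"y": 28,"z": -15,"ax": -0.2,"ay": -2.5,"az": -1.1},
    {"fingers": 85,"x": 20,"y": 29,"z": -16,"ax": -0.2,"ay": -2.5,"az": -1.1},
    {"fingers": 85,"x": 19,"y": 29,"z": -17,"ax": -0.2,"ay": -2.5,"az": -1.1},
    {"fingers": 85,"x": 17,"y": 30,"z": -18,"ax": -0.2,"ay": -2.5,"az": -1.1},
    {"fingers": 85,"x": 16,"y": 30,"z": -18,"ax": -0.2,"ay": -2.5,"az": -1.1}
  ]
}}

```text
t: 3.45
eef_pos: [0.4677, 0.1034, 0.3228]
tool_rot: [0.176, -0.004, 0.984, 0.002]
contact_force: [0.0, 1.2, -0.8]
gripper_width: 0.992
grasp_force: 0.0
```

```bash
python3 - <<'E'
from h import *
plan([((490,185,244),4,45,8)]); print(cur()[0]["q"].round(2))
E
```

```text
at [467.7 103.4 322.8] t 3.45 F [ 0.   1.2 -0.8] w 0.992 g 0.0
[0.7, 10.2, 10.3, -0.2, -3.1, -0.4]
[1.2, 10.1, 10.2, -0.2, -3.1, -0.4]
[1.7, 10.1, 10.2, -0.2, -3.1, -0.4]
[2.2, 10.1, 10.1, -0.2, -3.1, -0.4]
[2.7, 10.0, 10.0, -0.2, -3.1, -0.4]
[3.1, 10.0, 9.9, -0.2, -3.1, -0.4]
[3.6, 10.0, 9.8, -0.2, -3.1, -0.4]
[4.0, 10.0, 9.6, -0.2, -3.1, -0.4]
--
[-0.68 -0.14  0.21  2.13  0.25  0.84  0.97]
```

Emit:
{"api": "jog_arm", "payload": {
  "rows": [
    {"fingers": 85,"x": 1,"y": 10,"z": 10,"ax": -0.2,"ay": -3.1,"az": -0.4},
    {"fingers": 85,"x": 1,"y": 10,"z": 10,"ax": -0.2,"ay": -3.1,"az": -0.4},
    {"fingers": 85,"x": 2,"y": 10,"z": 10,"ax": -0.2,"ay": -3.1,"az": -0.4},
    {"fingers": 85,"x": 2,"y": 10,"z": 10,"ax": -0.2,"ay": -3.1,"az": -0.4},
    {"fingers": 85,"x": 3,"y": 10,"z": 10,"ax": -0.2,"ay": -3.1,"az": -0.4},
    {"fingers": 85,"x": 3,"y": 10,"z": 10,"ax": -0.2,"ay": -3.1,"az": -0.4},
    {"fingers": 85,"x": 4,"y": 10,"z": 10,"ax": -0.2,"ay": -3.1,"az": -0.4},
    {"fingers": 85,"x": 4,"y": 10,"z": 10,"ax": -0.2,"ay": -3.1,"az": -0.4}
  ]
}}

```text
t: 4.25
eef_pos: [0.4897, 0.1785, 0.2462]
tool_rot: [0.374, -0.031, 0.927, 0.009]
contact_force: [-0.2, -0.6, 0.1]
gripper_width: 0.998
grasp_force: 0.0
```

```bash
python3 - <<'E'
from h import *
import pickle
o,p,r=cur(); print(p,o["q"].round(2),r.as_matrix().round(3).tolist())
c=bot.read_camera("wrist"); pickle.dump(c,open("w2.pkl","wb"))
im=c["pixels"][:,:,::-1]; cv2.imwrite("pics/w2.png",cv2.resize(im,(800,600),interpolation=2))
for q in [(589,191,160),(553,189.4,160),(576,195,222)]: print(np.array(proj(c,np.array(q)/1e3,True))/.7)
E
```

```text
[489.73234711 178.52904585 246.1971056 ] [-0.64 -0.02 -0.12  2.42  1.35  0.48 -0.29] [[-0.718, -0.063, 0.693], [-0.05, 0.998, 0.039], [-0.694, -0.007, -0.72]]
[416.86055353 298.90120496]
[419.23090282 265.85469357]
[426.63497897 388.04377549]
```

View pics/w2.png

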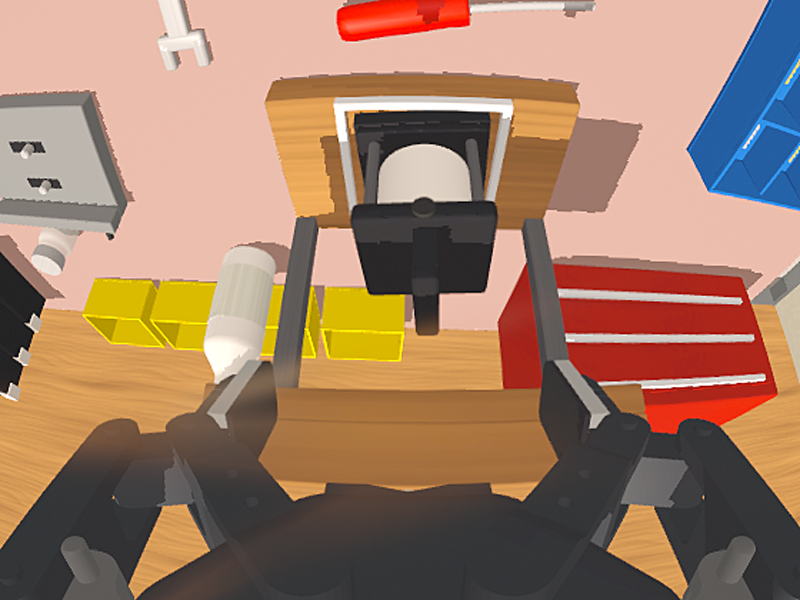

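The wrist view shows the lamp head-on: cap corners at about (352,213), (497,208), (365,292) and (485,290), with the handle bar from about (425,257) to (427,333). I need a contrast-enhanced crop.

```bash
python3 - <<'E'
from h import *
import pickle
c=pickle.load(open("w2.pkl","rb")); im=c["pixels"][:,:,::-1][65:245,235:360]
im=cv2.resize(im,None,fx=3.33*1,fy=3.33,interpolation=2); im=np.clip(im.astype(float)*2.5,0,255).astype(np.uint8); print(im.shape); cv2.imwrite("pics/w2c.png",im)
E
```

```text
(599, 416, 3)
```

View pics/w2c.png

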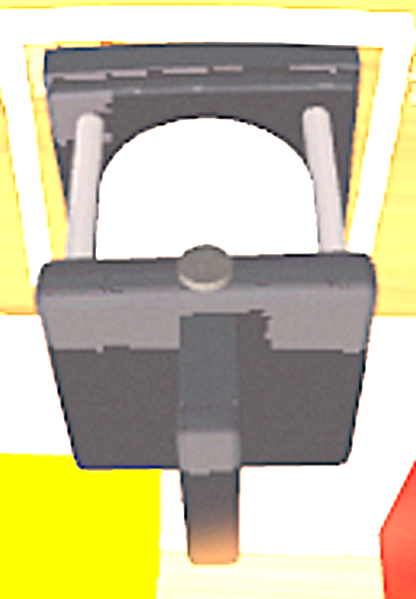

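```bash
python3 - <<'E'
from h import *
import pickle
c=pickle.load(open("w2.pkl","rb"));T=pickle.load(open("top.pkl","rb"))
px=lambda x,y:(235+x/3.33-.35,65+y/3.33-.35)
print(np.round(np.array(c["world_from_camera"])[:3,3],3))
for n,a,z in[("fl",(180,472),.167),("fr",(237,472),.167),("rl",(192,560),.167),("rr",(239,560),.167),("fbl",(178,432),.153),("fbr",(238,432),.153),("capbl",(80,468),.13),("capbr",(346,465),.13),("capfl",(40,300),.13),("capfr",(374,292),.13)]: print(n,(atz(c,*px(*a),z,True)*1e3).round(1))
print(tri([ray(c,*px(208,472),True),ray(T,110+220/3.2,120+224/3.2)]))
plan([((520,186,214),5,45,4)])
E
```

```text
[0.343 0.171 0.303]
fl [572.6 187.1 167. ]
fr [571.5 201.1 167. ]
rl [621.6 194.1 167. ]
rr [620.7 207.6 167. ]
fbl [576.1 186.8 153. ]
fbr [574.9 202.2 153. ]
capbl [634.7 160.2 130. ]
capbr [626.6 243.  130. ]
capfl [553.2 150.5 130. ]
capfr [543.6 233.4 130. ]
(array([0.55188694, 0.1895434 , 0.17847719]), [0.002445642922970233, 0.0024456429229702003])
at [488.9 179.5 244.3] t 4.3 F [-1.2  1.1 -2.5] w 0.995 g 0.0
[-0.4, 1.2, 10.9, -0.3, -0.3, -0.2]
[-0.3, 1.1, 10.9, -0.3, -0.3, -0.2]
[-0.3, 1.0, 10.9, -0.3, -0.3, -0.2]
[-0.3, 1.0, 10.9, -0.3, -0.3, -0.2]
--
```

```bash
python3 - <<'E'
from h import *
import pickle
c=pickle.load(open("w2.pkl","rb"));T=pickle.load(open("top.pkl","rb"))
px=lambda x,y:(235+x/3.33-.35,65+y/3.33-.35)
print(atz(c,*px(208,432),.167,True)*1e3,tri([ray(c,*px(208,432),True),ray(T,110+220/3.2,120+224/3.2)]))
plan([((532,190,203),6.5,45,8),((588.5,196.8,147),6.5,45,8)])
E
```

```text
[553.89672849 192.26631393 167.        ] (array([0.55314553, 0.19082624, 0.16716585]), [0.0013990240191348602, 0.0013990240191348688])
at [488.9 179.5 244.3] t 4.3 F [-1.2  1.1 -2.5] w 0.995 g 0.0
[-0.3, 1.0, 7.5, -0.3, -0.1, -0.2]
[-0.3, 1.0, 7.5, -0.3, -0.1, -0.2]
[-0.3, 0.9, 7.5, -0.3, -0.1, -0.2]
[-0.3, 0.9, 7.5, -0.3, -0.1, -0.2]
[-0.3, 0.8, 7.5, -0.3, -0.1, -0.2]
[-0.3, 0.8, 7.5, -0.3, -0.1, -0.2]
[-0.3, 0.8, 7.5, -0.3, -0.1, -0.2]
[-0.2, 0.7, 7.5, -0.3, -0.1, -0.2]
--
[-0.1, 0.0, 10.0, 0.0, 0.0, 0.0]
[-0.1, 0.0, 10.0, 0.0, 0.0, 0.0]
[-0.1, 0.0, 10.0, 0.0, 0.0, 0.0]
[-0.1, 0.0, 10.0, 0.0, 0.0, 0.0]
[-0.1, 0.0, 10.0, 0.0, 0.0, 0.0]
[-0.1, 0.0, 10.0, 0.0, 0.0, 0.0]
[-0.1, 0.0, 10.0, 0.0, 0.0, 0.0]
[-0.1, 0.0, 10.0, 0.0, 0.0, 0.0]
--
```

Emit:
{"api": "jog_arm", "payload": {
  "rows": [
    {"fingers": 85,"x": 0,"y": 1,"z": 7.5,"ax": -0.3,"ay": -0.1,"az": -0.2},
    {"fingers": 85,"x": -0.5,"y": 1,"z": 7.5,"ax": -0.3,"ay": -0.1,"az": -0.2},
    {"fingers": 85,"x": -0.5,"y": 1,"z": 7.5,"ax": -0.3,"ay": -0.1,"az": -0.2},
    {"fingers": 85,"x": -0.5,"y": 1,"z": 7.5,"ax": -0.3,"ay": -0.1,"az": -0.2},
    {"fingers": 85,"x": -0.5,"y": 1,"z": 7.5,"ax": -0.3,"ay": -0.1,"az": -0.2},
    {"fingers": 85,"x": -0.5,"y": 1,"z": 7.5,"ax": -0.3,"ay": -0.1,"az": -0.2},
    {"fingers": 85,"x": 0,"y": 0.5,"z": 7.5,"ax": -0.3,"ay": -0.1,"az": -0.2},
    {"fingers": 85,"x": 0,"y": 0.5,"z": 7.5,"ax": -0.3,"ay": -0.1,"az": -0.2}
  ]
}}

```text
t: 5.1
eef_pos: [0.5334, 0.1881, 0.2052]
tool_rot: [0.379, -0.051, 0.924, 0.022]
contact_force: [-0.7, -0.2, 0.3]
gripper_width: 0.994
grasp_force: 0.0
```

```bash
python3 - <<'E'
from h import *
plan([((588.3,196.5,147),6.5,45,8)]); o,p,r=cur();print(o["q"].round(2),r.as_matrix().round(3).tolist())
E
```

```text
at [533.4 188.1 205.2] t 5.1 F [-0.7 -0.2  0.3] w 0.994 g 0.0
[0.2, 0.3, 10.1, -0.0, -0.1, -0.0]
[0.2, 0.3, 10.1, -0.0, -0.1, -0.0]
[0.2, 0.3, 10.1, -0.0, -0.1, -0.0]
[0.2, 0.3, 10.1, -0.0, -0.1, -0.0]
[0.2, 0.3, 10.1, -0.0, -0.1, -0.0]
[0.2, 0.3, 10.1, -0.0, -0.1, -0.0]
[0.2, 0.3, 10.1, -0.0, -0.1, -0.0]
[0.2, 0.3, 10.1, -0.0, -0.1, -0.0]
--
[-0.59  0.13 -0.08  2.4   1.77  0.4  -0.63] [[-0.708, -0.111, 0.698], [-0.077, 0.994, 0.079], [-0.702, 0.002, -0.712]]
```

Emit:
{"api": "jog_arm", "payload": {
  "rows": [
    {"fingers": 85,"x": 0,"y": 0.5,"z": 10,"ax": 0,"ay": -0.1,"az": 0},
    {"fingers": 85,"x": 0,"y": 0.5,"z": 10,"ax": 0,"ay": -0.1,"az": 0},
    {"fingers": 85,"x": 0.5,"y": 0.5,"z": 10,"ax": 0,"ay": -0.1,"az": 0},
    {"fingers": 85,"x": 0,"y": 0,"z": 10,"ax": 0,"ay": -0.1,"az": 0},
    {"fingers": 85,"x": 0.5,"y": 0.5,"z": 10,"ax": 0,"ay": -0.1,"az": 0},
    {"fingers": 85,"x": 0,"y": 0,"z": 10,"ax": 0,"ay": -0.1,"az": 0},
    {"fingers": 85,"x": 0.5,"y": 0.5,"z": 10,"ax": 0,"ay": -0.1,"az": 0},
    {"fingers": 85,"x": 0,"y": 0,"z": 10,"ax": 0,"ay": -0.1,"az": 0}
  ]
}}

```text
t: 5.9
eef_pos: [0.5885, 0.1968, 0.1476]
tool_rot: [0.385, -0.051, 0.921, 0.022]
contact_force: [0.5, 0.1, 0.1]
gripper_width: 0.999
grasp_force: 0.0
```

Emit:
{"api": "jog_arm", "payload": {
  "rows": [
    {"fingers": 40,"x": 0,"y": 0,"z": 0,"ax": 0,"ay": 0,"az": 0},
    {"fingers": 30,"x": 0,"y": 0,"z": 0,"ax": 0,"ay": 0,"az": 0},
    {"fingers": 26,"x": 0,"y": 0,"z": 0,"ax": 0,"ay": 0,"az": 0},
    {"fingers": 24,"x": 0,"y": 0,"z": 0,"ax": 0,"ay": 0,"az": 0},
    {"fingers": 22,"x": 0,"y": 0,"z": 0,"ax": 0,"ay": 0,"az": 0},
    {"fingers": 20,"x": 0,"y": 0,"z": 0,"ax": 0,"ay": 0,"az": 0},
    {"fingers": 19,"x": 0,"y": 0,"z": 0,"ax": 0,"ay": 0,"az": 0},
    {"fingers": 18,"x": 0,"y": 0,"z": 0,"ax": 0,"ay": 0,"az": 0}
  ],
  "force": 40
}}

```text
t: 6.7
eef_pos: [0.5882, 0.1961, 0.1467]
tool_rot: [0.385, -0.05, 0.921, 0.022]
contact_force: [0.2, -0.5, 1.3]
gripper_width: 0.213
grasp_force: 0.4
```

```bash
python3 - <<'E'
from h import *
plan([((588.3,196.5,147),6.5,45,1)])
c=bot.read_camera("wrist"); im=c["pixels"][:,:,::-1][60:,120:440]
im=np.clip(im.astype(float)*1.7,0,255).astype(np.uint8); cv2.imwrite("pics/w3.png",cv2.resize(im,None,fx=1.6,fy=1.6,interpolation=2))
E
```

```text
at [588.2 196.1 146.7] t 6.7 F [ 0.2 -0.5  1.3] w 0.213 g 0.4
[-0.3, 0.4, -0.1, -0.1, 0.3, -0.2]
--
```

View pics/w3.png

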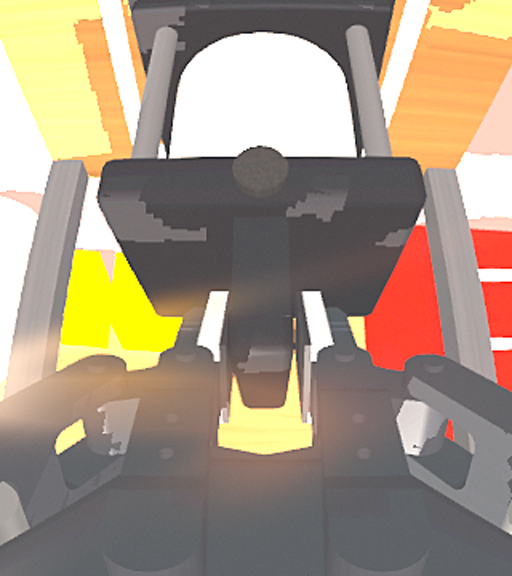

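The handle bar at (232–290, 310–400) sits centred between the pads, whose inner faces are at about 225 and 303. Closing on it now.

Emit:
{"api": "jog_arm", "payload": {
  "rows": [
    {"fingers": 15,"x": 0,"y": 0,"z": 0,"ax": 0,"ay": 0,"az": 0},
    {"fingers": 12,"x": 0,"y": 0,"z": 0,"ax": 0,"ay": 0,"az": 0},
    {"fingers": 8,"x": 0,"y": 0,"z": 0,"ax": 0,"ay": 0,"az": 0},
    {"fingers": 4,"x": 0,"y": 0,"z": 0,"ax": 0,"ay": 0,"az": 0},
    {"fingers": 0,"x": 0,"y": 0,"z": 0,"ax": 0,"ay": 0,"az": 0},
    {"fingers": 0,"x": 0,"y": 0,"z": 0,"ax": 0,"ay": 0,"az": 0},
    {"fingers": 0,"x": 0,"y": 0,"z": 0,"ax": 0,"ay": 0,"az": 0},
    {"fingers": 0,"x": 0,"y": 0,"z": 0,"ax": 0,"ay": 0,"az": 0}
  ],
  "force": 80
}}

```text
t: 7.55
eef_pos: [0.5882, 0.1962, 0.1467]
tool_rot: [0.385, -0.05, 0.921, 0.022]
contact_force: [-3.2, -3.7, 4.4]
gripper_width: 0.175
grasp_force: 78.1
```

```bash
python3 - <<'E'
from h import *
o,p,r=cur(); print(o["contact_force"],o["torque"])
plan([(p+[0,0,22],6.5,45,8)])
E
```

```text
[-3.17054603 -3.69553783  4.44584893] [-0.53100756  0.68837535 -0.46349161]
at [588.2 196.2 146.7] t 7.55 F [-3.2 -3.7  4.4] w 0.175 g 78.1
[-2.0, 0.0, -1.9, -0.0, 0.0, -0.0]
[-2.0, 0.0, -1.9, -0.0, 0.0, -0.0]
[-2.0, 0.0, -1.9, -0.0, 0.0, -0.0]
[-2.0, 0.0, -1.9, -0.0, 0.0, -0.0]
[-2.0, 0.0, -1.9, -0.0, 0.0, -0.0]
[-1.9, 0.0, -1.9, -0.0, 0.0, -0.0]
[-1.9, 0.0, -1.9, -0.0, 0.0, -0.0]
[-1.9, 0.0, -1.9, -0.0, 0.0, -0.0]
--
```

Emit:
{"api": "jog_arm", "payload": {
  "rows": [
    {"fingers": 0,"x": -2,"y": 0,"z": -2,"ax": 0,"ay": 0,"az": 0},
    {"fingers": 0,"x": -2,"y": 0,"z": -2,"ax": 0,"ay": 0,"az": 0},
    {"fingers": 0,"x": -2,"y": 0,"z": -2,"ax": 0,"ay": 0,"az": 0},
    {"fingers": 0,"x": -2,"y": 0,"z": -2,"ax": 0,"ay": 0,"az": 0},
    {"fingers": 0,"x": -2,"y": 0,"z": -2,"ax": 0,"ay": 0,"az": 0},
    {"fingers": 0,"x": -2,"y": 0,"z": -2,"ax": 0,"ay": 0,"az": 0},
    {"fingers": 0,"x": -2,"y": 0,"z": -2,"ax": 0,"ay": 0,"az": 0},
    {"fingers": 0,"x": -2,"y": 0,"z": -2,"ax": 0,"ay": 0,"az": 0}
  ]
}}

```text
t: 8.35
eef_pos: [0.5881, 0.1964, 0.1696]
tool_rot: [0.385, -0.05, 0.921, 0.022]
contact_force: [-0.5, -0.5, -5.1]
gripper_width: 0.17
grasp_force: 78.0
```

```bash
python3 - <<'E'
from h import *
o,p,r=cur(); print(o["q"].round(2),o["torque"])
plan([((508,185,169),6.5,45,8),((448,176,190),6.5,45,8)])
E
```

```text
[-0.52  0.29 -0.09  2.32  2.05  0.41 -0.86] [-0.21337073  1.62248551 -0.00996171]
at [588.1 196.4 169.6] t 8.35 F [-0.5 -0.5 -5.1] w 0.17 g 78.0
[7.2, -0.3, -7.1, -0.0, 0.0, -0.0]
[7.2, -0.3, -7.1, -0.0, 0.0, -0.0]
[7.2, -0.3, -7.1, -0.0, 0.0, -0.0]
[7.2, -0.3, -7.1, -0.0, 0.0, -0.0]
[7.2, -0.3, -7.1, -0.0, 0.0, -0.0]
[7.2, -0.3, -7.1, -0.0, 0.0, -0.0]
[7.2, -0.3, -7.1, -0.0, 0.0, -0.0]
[7.2, -0.3, -7.1, -0.0, 0.0, -0.0]
--
[3.5, -0.3, -7.2, 0.0, 0.0, 0.0]
[3.5, -0.3, -7.2, 0.0, 0.0, 0.0]
[3.5, -0.3, -7.2, 0.0, 0.0, 0.0]
[3.5, -0.3, -7.2, 0.0, 0.0, 0.0]
[3.5, -0.3, -7.2, 0.0, 0.0, 0.0]
[3.5, -0.3, -7.2, 0.0, 0.0, 0.0]
[3.5, -0.3, -7.2, 0.0, 0.0, 0.0]
[3.5, -0.3, -7.2, 0.0, 0.0, 0.0]
--
```

Emit:
{"api": "jog_arm", "payload": {
  "rows": [
    {"fingers": 0,"x": 3,"y": 0,"z": -3,"ax": 0,"ay": 0,"az": 0},
    {"fingers": 0,"x": 6,"y": 0,"z": -6,"ax": 0,"ay": 0,"az": 0},
    {"fingers": 0,"x": 7,"y": -0.5,"z": -7,"ax": 0,"ay": 0,"az": 0},
    {"fingers": 0,"x": 7,"y": -0.5,"z": -7,"ax": 0,"ay": 0,"az": 0},
    {"fingers": 0,"x": 7,"y": -0.5,"z": -7,"ax": 0,"ay": 0,"az": 0},
    {"fingers": 0,"x": 7,"y": -0.5,"z": -7,"ax": 0,"ay": 0,"az": 0},
    {"fingers": 0,"x": 6,"y": 0,"z": -6,"ax": 0,"ay": 0,"az": 0},
    {"fingers": 0,"x": 3,"y": 0,"z": -3,"ax": 0,"ay": 0,"az": 0}
  ]
}}

```text
t: 9.15
eef_pos: [0.5232, 0.1882, 0.1697]
tool_rot: [0.386, -0.051, 0.921, 0.023]
contact_force: [0.4, -0.9, -7.3]
gripper_width: 0.175
grasp_force: 78.7
```

```bash
python3 - <<'E'
from h import *
o,p,r=cur(); print(o["q"].round(2),o["torque"],r.as_matrix().round(3).tolist())
plan([((505,180,169),6.5,45,4)])
E
```

```text
[-0.33  0.22 -0.4   2.44  1.98  0.53 -0.85] [-1.61204338e-01  1.60295075e+00  4.09424770e-04] [[-0.698, -0.111, 0.708], [-0.076, 0.994, 0.081], [-0.712, 0.002, -0.702]]
at [523.2 188.2 169.7] t 9.15 F [ 0.4 -0.9 -7.3] w 0.175 g 78.7
[3.5, -1.5, -3.3, 0.0, 0.1, -0.0]
[3.5, -1.5, -3.2, 0.0, 0.1, -0.0]
[3.5, -1.5, -3.2, 0.0, 0.1, -0.0]
[3.5, -1.5, -3.2, 0.0, 0.1, -0.0]
--
```

```bash
python3 - <<'E'
from h import *
plan([((515,186,188),6.5,28,8)])
E
```

```text
at [523.2 188.2 169.7] t 9.15 F [ 0.4 -0.9 -7.3] w 0.175 g 78.7
[-0.9, -0.2, -2.3, 0.0, 2.2, -0.0]
[-0.8, -0.2, -2.4, 0.0, 2.2, -0.0]
[-0.7, -0.2, -2.4, 0.0, 2.2, -0.0]
[-0.6, -0.2, -2.4, 0.0, 2.2, -0.0]
[-0.5, -0.2, -2.5, 0.0, 2.2, -0.0]
[-0.4, -0.2, -2.5, 0.0, 2.2, -0.0]
[-0.3, -0.2, -2.5, 0.0, 2.2, -0.0]
[-0.2, -0.2, -2.5, 0.0, 2.2, -0.0]
--
```

Emit:
{"api": "jog_arm", "payload": {
  "rows": [
    {"fingers": 0,"x": -1,"y": 0,"z": -2.5,"ax": 0,"ay": 1,"az": 0},
    {"fingers": 0,"x": -1,"y": 0,"z": -2.5,"ax": 0,"ay": 2.2,"az": 0},
    {"fingers": 0,"x": -1,"y": 0,"z": -2.5,"ax": 0,"ay": 2.8,"az": 0},
    {"fingers": 0,"x": -0.5,"y": 0,"z": -2.5,"ax": 0,"ay": 2.8,"az": 0},
    {"fingers": 0,"x": -0.5,"y": -0.5,"z": -2.5,"ax": 0,"ay": 2.8,"az": 0},
    {"fingers": 0,"x": -0.5,"y": -0.5,"z": -2.5,"ax": 0,"ay": 2.8,"az": 0},
    {"fingers": 0,"x": -0.5,"y": -0.5,"z": -2.5,"ax": 0,"ay": 2,"az": 0},
    {"fingers": 0,"x": 0,"y": 0,"z": -2.5,"ax": 0,"ay": 1,"az": 0}
  ],
  "force": 100
}}

```text
t: 9.95
eef_pos: [0.5154, 0.1835, 0.1875]
tool_rot: [0.245, -0.052, 0.968, 0.013]
contact_force: [0.3, 0.0, -6.3]
gripper_width: 0.172
grasp_force: 98.2
```

```bash
python3 - <<'E'
from h import *
print(cur()[0]["q"].round(2),cur()[0]["torque"])
plan([((525,20,235),0,28,8)])
E
```

```text
[-0.25  0.16 -0.36  2.24  0.78  0.41  0.41] [-0.07876302  0.95110521  0.03317792]
at [515.4 183.5 187.5] t 9.95 F [ 0.3  0.  -6.3] w 0.172 g 98.2
[-1.9, -20.5, -5.7, 0.4, 0.1, 0.7]
[-2.2, -20.5, -5.5, 0.4, 0.1, 0.7]
[-2.4, -20.5, -5.4, 0.4, 0.1, 0.7]
[-2.7, -20.5, -5.3, 0.4, 0.1, 0.7]
[-2.9, -20.5, -5.2, 0.4, 0.1, 0.7]
[-3.1, -20.5, -5.0, 0.4, 0.1, 0.7]
[-3.4, -20.5, -4.9, 0.4, 0.1, 0.7]
[-3.6, -20.4, -4.8, 0.4, 0.1, 0.7]
--
```

Emit:
{"api": "jog_arm", "payload": {
  "rows": [
    {"fingers": 0,"x": -2,"y": -10,"z": -5.5,"ax": 0.4,"ay": 0,"az": 0.6},
    {"fingers": 0,"x": -2,"y": -18,"z": -5.5,"ax": 0.4,"ay": 0,"az": 0.7},
    {"fingers": 0,"x": -2.5,"y": -25,"z": -5.5,"ax": 0.4,"ay": 0.1,"az": 0.7},
    {"fingers": 0,"x": -2.5,"y": -28,"z": -5.5,"ax": 0.4,"ay": 0.1,"az": 0.7},
    {"fingers": 0,"x": -3,"y": -28,"z": -5,"ax": 0.4,"ay": 0.1,"az": 0.7},
    {"fingers": 0,"x": -3,"y": -25,"z": -5,"ax": 0.4,"ay": 0.1,"az": 0.7},
    {"fingers": 0,"x": -3.5,"y": -20,"z": -5,"ax": 0.4,"ay": 0.1,"az": 0.7},
    {"fingers": 0,"x": -3.5,"y": -11,"z": -5,"ax": 0.4,"ay": 0.1,"az": 0.7}
  ]
}}

```text
t: 10.75
eef_pos: [0.5231, 0.0169, 0.2341]
tool_rot: [0.239, 0.002, 0.971, -0.003]
contact_force: [0.7, 0.1, -5.5]
gripper_width: 0.168
grasp_force: 98.2
```

```bash
python3 - <<'E'
from h import *
print(cur()[0]["q"].round(2),cur()[0]["torque"])
plan([((592,-180,220),-8.4,45,12)])
E
```

```text
[ 0.08  0.03 -0.3   2.25  0.29  0.41  1.1 ] [-0.04228377  0.93636812  0.0064455 ]
at [523.1  16.9 234.1] t 10.75 F [ 0.7  0.1 -5.5] w 0.168 g 98.2
[-4.6, -16.4, 3.8, 0.4, -1.4, 0.6]
[-4.6, -16.3, 4.1, 0.4, -1.4, 0.6]
[-4.7, -16.2, 4.3, 0.4, -1.4, 0.6]
[-4.7, -16.1, 4.5, 0.4, -1.4, 0.6]
[-4.8, -16.1, 4.7, 0.4, -1.4, 0.6]
[-4.8, -16.0, 5.0, 0.4, -1.4, 0.6]
[-4.8, -15.9, 5.2, 0.4, -1.4, 0.6]
[-4.9, -15.8, 5.4, 0.4, -1.4, 0.6]
[-4.9, -15.7, 5.6, 0.4, -1.4, 0.6]
[-4.9, -15.7, 5.9, 0.4, -1.4, 0.6]
[-4.9, -15.6, 6.1, 0.4, -1.4, 0.6]
[-4.9, -15.5, 6.3, 0.4, -1.4, 0.6]
--
```

Emit:
{"api": "jog_arm", "payload": {
  "rows": [
    {"fingers": 0,"x": -4.5,"y": -10,"z": 3.5,"ax": 0.4,"ay": -1,"az": 0.6},
    {"fingers": 0,"x": -4.5,"y": -18,"z": 4,"ax": 0.4,"ay": -1.4,"az": 0.6},
    {"fingers": 0,"x": -5,"y": -24,"z": 5,"ax": 0.4,"ay": -1.4,"az": 0.6},
    {"fingers": 0,"x": -6,"y": -28,"z": 5,"ax": 0.4,"ay": -1.4,"az": 0.6},
    {"fingers": 0,"x": -6,"y": -28,"z": 6,"ax": 0.4,"ay": -1.4,"az": 0.6},
    {"fingers": 0,"x": -6,"y": -25,"z": 6,"ax": 0.4,"ay": -1.4,"az": 0.6},
    {"fingers": 0,"x": -6,"y": -22,"z": 6,"ax": 0.4,"ay": -1.4,"az": 0.6},
    {"fingers": 0,"x": -6,"y": -14,"z": 6,"ax": 0.4,"ay": -1.4,"az": 0.6}
  ]
}}

```text
t: 11.55
eef_pos: [0.5658, -0.1283, 0.2209]
tool_rot: [0.31, 0.04, 0.95, -0.02]
contact_force: [0.2, 0.2, -7.0]
gripper_width: 0.174
grasp_force: 98.4
```

```bash
python3 - <<'E'
from h import *
print(cur()[0]["q"].round(2),cur()[0]["torque"])
plan([((594,-180,195),-8.4,45,8)])
E
```

```text
[ 0.76  0.16 -0.68  2.24  0.57  0.17  1.07] [ 0.13474196  1.4252885  -0.05422812]
at [ 565.8 -128.3  220.9] t 11.55 F [ 0.2  0.2 -7. ] w 0.174 g 98.4
[-1.3, -6.1, 5.1, 0.2, -1.1, 0.4]
[-1.3, -6.1, 5.1, 0.2, -1.1, 0.4]
[-1.2, -6.0, 5.2, 0.2, -1.1, 0.4]
[-1.2, -6.0, 5.2, 0.2, -1.1, 0.4]
[-1.1, -6.0, 5.3, 0.2, -1.1, 0.4]
[-1.0, -5.9, 5.3, 0.2, -1.1, 0.4]
[-1.0, -5.9, 5.3, 0.2, -1.1, 0.4]
[-0.9, -5.9, 5.4, 0.2, -1.1, 0.4]
--
```

Emit:
{"api": "jog_arm", "payload": {
  "rows": [
    {"fingers": 0,"x": -1.5,"y": -5,"z": 5,"ax": 0.2,"ay": -1.1,"az": 0.4},
    {"fingers": 0,"x": -1,"y": -6,"z": 5,"ax": 0.2,"ay": -1.1,"az": 0.4},
    {"fingers": 0,"x": -1,"y": -7,"z": 5,"ax": 0.2,"ay": -1.1,"az": 0.4},
    {"fingers": 0,"x": -1,"y": -7,"z": 5,"ax": 0.2,"ay": -1.1,"az": 0.4},
    {"fingers": 0,"x": -1,"y": -7,"z": 5,"ax": 0.2,"ay": -1.1,"az": 0.4},
    {"fingers": 0,"x": -1,"y": -6,"z": 5,"ax": 0.2,"ay": -1.1,"az": 0.4},
    {"fingers": 0,"x": -1,"y": -6,"z": 5,"ax": 0.2,"ay": -1.1,"az": 0.4},
    {"fingers": 0,"x": -1,"y": -4,"z": 5,"ax": 0.2,"ay": -1.1,"az": 0.4}
  ]
}}

```text
t: 12.35
eef_pos: [0.5903, -0.1769, 0.1969]
tool_rot: [0.377, 0.067, 0.924, -0.028]
contact_force: [-0.9, -0.1, -6.4]
gripper_width: 0.163
grasp_force: 98.5
```

```bash
python3 - <<'E'
from h import *
import pickle
o,p,r=cur(); print(o["q"].round(2),o["torque"],r.as_matrix().round(3).tolist())
plan([((596,-180,195),-8.4,45,4)])
for n in("scene","top","wrist"): 
    c=bot.read_camera(n); pickle.dump(c,open(n+"2.pkl","wb"))
    if n=="scene": a=cv2.resize(c["pixels"][160:300,180:320,::-1],(400,400),interpolation=2)
    if n=="wrist": b=cv2.resize(c["pixels"][0:300,130:430,::-1],(400,400),interpolation=2)
cv2.imwrite("pics/p1.png",np.hstack([a,b]))
E
```

```text
[ 1.16  0.4  -1.07  2.26  2.01  0.3  -0.23] [0.22451158 1.68706326 0.02475382] [[-0.707, 0.144, 0.692], [0.102, 0.99, -0.101], [-0.699, -0.001, -0.715]]
at [ 590.3 -176.9  196.9] t 12.35 F [-0.9 -0.1 -6.4] w 0.163 g 98.5
[-0.8, -0.6, 1.4, 0.0, -0.2, 0.0]
[-0.8, -0.6, 1.4, 0.0, -0.2, 0.0]
[-0.8, -0.6, 1.4, 0.0, -0.2, 0.0]
[-0.8, -0.6, 1.4, 0.0, -0.2, 0.0]
--
```

View pics/p1.png

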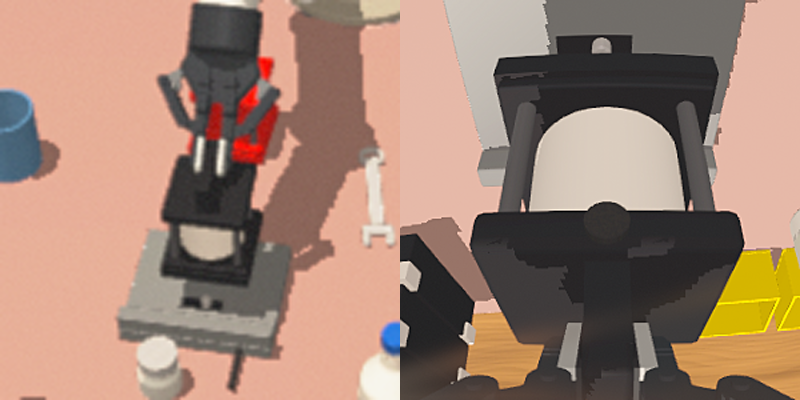

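The scene panel at left shows the lamp held upright over the dock. The wrist panel at right shows the foot's front lower edge at about (497–718, 60), with the near peg at (602,45) just ahead of it. I'll fit the lamp's pose in the hand from those edges.

```bash
python3 - <<'E'
from h import *
import pickle
c=pickle.load(open("wrist2.pkl","rb")); g=cv2.cvtColor(c["pixels"],cv2.COLOR_RGB2GRAY).astype(float)
o,p,r=cur(); G=rot(6.4,45.3)
def edge(v,th):  # subpixel first crossing below th
    i=np.nonzero(v<th)[0][0]; return i-1+(v[i-1]-th)/(v[i-1]-v[i]) if i else 0
for u in list(range(204,246,6))+list(range(306,368,6)): print(u,round(edge(g[25:75,u],85)+25,2),end="; ")
print()
for v in(48,52,56,60): print(v,round(edge(g[v,170:240],85)+170,2),round(400-edge(g[v,340:401][::-1],85),2))
# predicted with lamp centre offset dx along lamp x from TCP, underside 116.7 below TCP at grasp attitude
Rg=R.from_euler('z',6.4,degrees=True); rel=r*(G.inv()*Rg)   # lamp rotation now
print("lamp rot",rel.as_euler('ZYX',degrees=True).round(2))
off=lambda dx,L:p+r.apply(G.inv().apply(Rg.apply(np.array([dx,0,-116.7])+L)))
for dx in(-2,1,4):
    print(dx,[np.round(proj(c,off(dx,np.array(L))/1e3,True),1).tolist() for L in((-48,48,0),(-48,-48,0),(-48,0,0),(-48,48,12),(-48,-48,12))])
E
```

```text
204 43.64; 210 42.59; 216 42.52; 222 41.94; 228 41.58; 234 41.47; 240 33.98; 306 39.39; 312 39.47; 318 39.52; 324 39.56; 330 40.07; 336 40.35; 342 40.4; 348 41.02; 354 41.4; 360 41.44; 366 46.29; 
48 202.48 366.86
52 200.65 368.11
56 199.68 368.66
60 200.92 367.92
lamp rot [-8.27  1.08  0.04]
-2 [[366.2, 35.7], [202.8, 36.0], [284.4, 32.4], [370.0, 46.4], [198.9, 46.6]]
1 [[365.5, 39.9], [203.6, 40.1], [284.5, 36.7], [369.2, 50.6], [199.8, 50.9]]
4 [[364.7, 43.9], [204.4, 44.2], [284.5, 40.9], [368.3, 54.8], [200.7, 55.1]]
```

```bash
python3 - <<'E'
from h import *
import pickle
c=pickle.load(open("wrist2.pkl","rb")); g=cv2.cvtColor(c["pixels"],cv2.COLOR_RGB2GRAY).astype(int)
print(proj(c,(.5717,-.1772,.032),True)); w=g[20:42,265:300]; ys,xs=np.nonzero(w>190); print(xs.mean()+265,ys.mean()+20,len(xs),ys.min()+20,ys.max()+20,xs.min()+265,xs.max()+265)
plan([((594.4,-180.5,156),-8.8,45.3,8)])
E
```

```text
(np.float64(280.40231411793275), np.float64(40.713262139731626))<stdin>:4: RuntimeWarning: Mean of empty slice.
  ret = ret.dtype.type(ret / rcount)
Traceback (most recent call last):
ValueError: zero-size array to reduction operation minimum which has no identity
```

```bash
python3 - <<'E'
from h import *
plan([((594.4,-180.5,156),-8.8,45.3,8)])
E
```

```text
at [ 589.8 -176.7  196.3] t 12.5 F [ 0.1  0.3 -5.5] w 0.165 g 98.4
[3.1, -0.4, 4.0, 0.1, -0.1, 0.0]
[3.1, -0.4, 4.0, 0.1, -0.1, 0.0]
[3.1, -0.4, 4.0, 0.1, -0.1, 0.0]
[3.1, -0.4, 4.0, 0.1, -0.1, 0.0]
[3.1, -0.4, 4.0, 0.1, -0.1, 0.0]
[3.1, -0.4, 4.0, 0.1, -0.1, 0.0]
[3.1, -0.4, 4.0, 0.1, -0.1, 0.0]
[3.1, -0.4, 4.0, 0.1, -0.1, 0.0]
--
```

Emit:
{"api": "jog_arm", "payload": {
  "rows": [
    {"fingers": 0,"x": 3,"y": -0.4,"z": 4,"ax": 0.1,"ay": -0.1,"az": 0},
    {"fingers": 0,"x": 3,"y": -0.4,"z": 4,"ax": 0.1,"ay": -0.1,"az": 0},
    {"fingers": 0,"x": 3,"y": -0.4,"z": 4,"ax": 0.1,"ay": -0.1,"az": 0},
    {"fingers": 0,"x": 3,"y": -0.4,"z": 4,"ax": 0.1,"ay": -0.1,"az": 0},
    {"fingers": 0,"x": 3,"y": -0.4,"z": 4,"ax": 0.1,"ay": -0.1,"az": 0},
    {"fingers": 0,"x": 3,"y": -0.4,"z": 4,"ax": 0.1,"ay": -0.1,"az": 0},
    {"fingers": 0,"x": 3,"y": -0.4,"z": 4,"ax": 0.1,"ay": -0.1,"az": 0},
    {"fingers": 0,"x": 3,"y": -0.4,"z": 4,"ax": 0.1,"ay": -0.1,"az": 0}
  ]
}}

```text
t: 13.3
eef_pos: [0.5958, -0.1815, 0.1576]
tool_rot: [0.383, 0.069, 0.921, -0.035]
contact_force: [-0.7, 0.4, -5.8]
gripper_width: 0.166
grasp_force: 98.5
```

```bash
python3 - <<'E'
from h import *
import pickle
o,p,r=cur();print(r.as_matrix().round(3).tolist(),o["torque"],o["q"].round(2))
plan([((594.4,-180.5,151),-8.8,45.3,4)])
c=bot.read_camera("wrist"); pickle.dump(c,open("wrist3.pkl","wb")); g=cv2.cvtColor(c["pixels"],cv2.COLOR_RGB2GRAY)
print(g[22:46:2,262:304:3])
print(c["pixels"][0:12:3,270:290:5].tolist())
E
```

```text
[[-0.698, 0.154, 0.7], [0.101, 0.988, -0.118], [-0.709, -0.012, -0.705]] [0.25539393 1.63291769 0.02353516] [ 1.15  0.55 -1.12  2.28  2.16  0.47 -0.31]
at [ 595.8 -181.5  157.6] t 13.3 F [-0.7  0.4 -5.8] w 0.166 g 98.5
[1.4, 0.2, 0.9, -0.1, -0.0, 0.1]
[1.4, 0.2, 0.9, -0.1, -0.0, 0.1]
[1.4, 0.2, 0.9, -0.1, -0.0, 0.1]
[1.4, 0.2, 0.9, -0.1, -0.0, 0.1]
--
[[117 117 117 117 118 117 117 117 117 117 117 117 117 117]
 [117 117 118 117 117 117 117 117 117 118 117 117 117 117]
 [117 117 117 117 117 116 117 117 117 117 117 117 117 117]
 [117 116 117 117 117 117 118 117 117 118 117 117 117 117]
 [117 117 117 118 118 117 117 118 117 117 117 117 118 117]
 [117 117 118 117 117 117 117 118 117 118 117 118 117 117]
 [118 117 117 117 117 117 117 118 117 117 117 117 117 117]
 [117 118 118 117 118 117 117 117 117 118 118 117 117 117]
 [119 120 120 121 122 123 123 122 123 122 122 123 122 122]
 [ 66  62  58  56  44  43  43  42  41  41  42  43  44  46]
 [ 44  44  46  46  46  47  47  47  46  47  46  46  47  44]
 [ 46  46  45  45  45  46  47  45  47  47  46  46  46  46]]
[[[202, 194, 187], [168, 160, 152], [121, 115, 110], [122, 116, 111]], [[202, 195, 185], [202, 195, 186], [111, 106, 101], [122, 116, 112]], [[201, 194, 186], [201, 193, 185], [145, 137, 131], [121, 115, 110]], [[201, 194, 185], [201, 193, 186], [200, 192, 184], [120, 114, 109]]]
```

Emit:
{"api": "jog_arm", "payload": {
  "rows": [
    {"fingers": 0,"x": 1.4,"y": 0.2,"z": 0.9,"ax": -0.1,"ay": 0,"az": 0.1},
    {"fingers": 0,"x": 1.4,"y": 0.2,"z": 0.9,"ax": -0.1,"ay": 0,"az": 0.1},
    {"fingers": 0,"x": 1.4,"y": 0.2,"z": 0.9,"ax": -0.1,"ay": 0,"az": 0.1},
    {"fingers": 0,"x": 1.4,"y": 0.2,"z": 0.9,"ax": -0.1,"ay": 0,"az": 0.1},
    {"fingers": 0,"x": 0,"y": 0,"z": 0,"ax": -0.2,"ay": 0,"az": 0},
    {"fingers": 0,"x": 0,"y": 0,"z": 0,"ax": 0,"ay": 0,"az": 0},
    {"fingers": 0,"x": 0,"y": 0,"z": 0,"ax": 0,"ay": 0,"az": 0},
    {"fingers": 0,"x": 0,"y": 0,"z": 0,"ax": 0,"ay": 0,"az": 0}
  ]
}}

```text
t: 14.15
eef_pos: [0.5946, -0.1805, 0.1517]
tool_rot: [0.383, 0.07, 0.921, -0.029]
contact_force: [0.5, -0.4, -5.5]
gripper_width: 0.168
grasp_force: 98.4
```

```bash
python3 - <<'E'
from h import *
o,p,r=cur();print(r.as_matrix().round(3).tolist(),o["torque"])
plan([((594.4,-180.5,144),-8.8,45.3,8)])
E
```

```text
[[-0.697, 0.152, 0.701], [0.107, 0.988, -0.107], [-0.709, 0.0, -0.705]] [ 0.24020605  1.6051861  -0.02107193]
at [ 594.6 -180.5  151.7] t 14.15 F [ 0.5 -0.4 -5.5] w 0.168 g 98.4
[0.7, -0.0, 0.7, 0.0, -0.0, 0.0]
[0.7, -0.0, 0.7, 0.0, -0.0, 0.0]
[0.7, -0.0, 0.7, 0.0, -0.0, 0.0]
[0.7, -0.0, 0.7, 0.0, -0.0, 0.0]
[0.7, -0.0, 0.7, 0.0, -0.0, 0.0]
[0.7, -0.0, 0.7, 0.0, -0.0, 0.0]
[0.7, -0.0, 0.7, 0.0, -0.0, 0.0]
[0.7, -0.0, 0.7, 0.0, -0.0, 0.0]
--
```

Emit:
{"api": "jog_arm", "payload": {
  "rows": [
    {"fingers": 0,"x": 0.5,"y": 0,"z": 0.5,"ax": 0,"ay": 0,"az": 0},
    {"fingers": 0,"x": 0.5,"y": 0,"z": 0.5,"ax": 0,"ay": 0,"az": 0},
    {"fingers": 0,"x": 0.5,"y": 0,"z": 0.5,"ax": 0,"ay": 0,"az": 0},
    {"fingers": 0,"x": 0.5,"y": 0,"z": 0.5,"ax": 0,"ay": 0,"az": 0},
    {"fingers": 0,"x": 0.5,"y": 0,"z": 0.5,"ax": 0,"ay": 0,"az": 0},
    {"fingers": 0,"x": 0.5,"y": 0,"z": 0.5,"ax": 0,"ay": 0,"az": 0},
    {"fingers": 0,"x": 0.5,"y": 0,"z": 0.5,"ax": 0,"ay": 0,"az": 0},
    {"fingers": 0,"x": 0,"y": 0,"z": 0,"ax": 0,"ay": 0,"az": 0}
  ]
}}

```text
t: 14.95
eef_pos: [0.5944, -0.1804, 0.1464]
tool_rot: [0.383, 0.07, 0.921, -0.029]
contact_force: [0.1, 0.4, -5.4]
gripper_width: 0.171
grasp_force: 98.4
```

Emit:
{"api": "jog_arm", "payload": {
  "rows": [
    {"fingers": 0,"x": 0.5,"y": 0,"z": 0.5,"ax": 0,"ay": 0,"az": 0},
    {"fingers": 0,"x": 0.5,"y": 0,"z": 0.5,"ax": 0,"ay": 0,"az": 0},
    {"fingers": 0,"x": 0.5,"y": 0,"z": 0.5,"ax": 0,"ay": 0,"az": 0},
    {"fingers": 0,"x": 0.5,"y": 0,"z": 0.5,"ax": 0,"ay": 0,"az": 0},
    {"fingers": 0,"x": 0.5,"y": 0,"z": 0.5,"ax": 0,"ay": 0,"az": 0},
    {"fingers": 0,"x": 0.5,"y": 0,"z": 0.5,"ax": 0,"ay": 0,"az": 0},
    {"fingers": 0,"x": 0.5,"y": 0,"z": 0.5,"ax": 0,"ay": 0,"az": 0},
    {"fingers": 0,"x": 0,"y": 0,"z": 0,"ax": 0,"ay": 0,"az": 0}
  ]
}}

```text
t: 15.75
eef_pos: [0.5945, -0.1805, 0.1415]
tool_rot: [0.383, 0.07, 0.921, -0.029]
contact_force: [-0.7, -0.3, -4.9]
gripper_width: 0.167
grasp_force: 98.5
```

Emit:
{"api": "jog_arm", "payload": {
  "rows": [
    {"fingers": 0,"x": 0.5,"y": 0,"z": 0.5,"ax": 0,"ay": 0,"az": 0},
    {"fingers": 0,"x": 0.5,"y": 0,"z": 0.5,"ax": 0,"ay": 0,"az": 0},
    {"fingers": 0,"x": 0.5,"y": 0,"z": 0.5,"ax": 0,"ay": 0,"az": 0},
    {"fingers": 0,"x": 0.5,"y": 0,"z": 0.5,"ax": 0,"ay": 0,"az": 0},
    {"fingers": 0,"x": 0.5,"y": 0,"z": 0.5,"ax": 0,"ay": 0,"az": 0},
    {"fingers": 0,"x": 0.3,"y": 0,"z": 0.3,"ax": 0,"ay": 0,"az": 0},
    {"fingers": 0,"x": 0,"y": 0,"z": 0,"ax": 0,"ay": 0,"az": 0},
    {"fingers": 0,"x": 0,"y": 0,"z": 0,"ax": 0,"ay": 0,"az": 0}
  ]
}}

```text
t: 16.55
eef_pos: [0.5945, -0.1804, 0.1377]
tool_rot: [0.383, 0.07, 0.921, -0.029]
contact_force: [0.0, 0.6, -5.9]
gripper_width: 0.167
grasp_force: 98.5
```

Emit:
{"api": "jog_arm", "payload": {
  "rows": [
    {"fingers": 0,"x": 0.2,"y": 0,"z": 0.2,"ax": 0,"ay": 0,"az": 0},
    {"fingers": 0,"x": 0.2,"y": 0,"z": 0.2,"ax": 0,"ay": 0,"az": 0},
    {"fingers": 0,"x": 0.2,"y": 0,"z": 0.2,"ax": 0,"ay": 0,"az": 0},
    {"fingers": 0,"x": 0.2,"y": 0,"z": 0.2,"ax": 0,"ay": 0,"az": 0},
    {"fingers": 0,"x": 0,"y": 0,"z": 0,"ax": 0,"ay": 0,"az": 0},
    {"fingers": 0,"x": 0,"y": 0,"z": 0,"ax": 0,"ay": 0,"az": 0},
    {"fingers": 0,"x": 0,"y": 0,"z": 0,"ax": 0,"ay": 0,"az": 0},
    {"fingers": 0,"x": 0,"y": 0,"z": 0,"ax": 0,"ay": 0,"az": 0}
  ]
}}

```text
t: 17.35
eef_pos: [0.5948, -0.1806, 0.1369]
tool_rot: [0.383, 0.07, 0.92, -0.029]
contact_force: [-3.1, -1.5, 2.0]
gripper_width: 0.172
grasp_force: 99.5
```

Emit:
{"api": "jog_arm", "payload": {
  "rows": [
    {"fingers": 0,"x": 0.2,"y": 0,"z": 0.2,"ax": 0,"ay": 0,"az": 0},
    {"fingers": 0,"x": 0,"y": 0,"z": 0,"ax": 0,"ay": 0,"az": 0},
    {"fingers": 0,"x": 0,"y": 0,"z": 0,"ax": 0,"ay": 0,"az": 0},
    {"fingers": 18,"x": 0,"y": 0,"z": 0,"ax": 0,"ay": 0,"az": 0},
    {"fingers": 22,"x": 0,"y": 0,"z": 0,"ax": 0,"ay": 0,"az": 0},
    {"fingers": 26,"x": 0,"y": 0,"z": 0,"ax": 0,"ay": 0,"az": 0},
    {"fingers": 32,"x": 0,"y": 0,"z": 0,"ax": 0,"ay": 0,"az": 0},
    {"fingers": 40,"x": 0,"y": 0,"z": 0,"ax": 0,"ay": 0,"az": 0}
  ],
  "force": 30
}}

```text
t: 18.15
eef_pos: [0.5946, -0.1803, 0.1363]
tool_rot: [0.383, 0.07, 0.921, -0.029]
contact_force: [0.2, -0.0, 0.2]
gripper_width: 0.468
grasp_force: 0.0
```

Emit:
{"api": "jog_arm", "payload": {
  "rows": [
    {"fingers": 55,"x": 0,"y": 0,"z": 0,"ax": 0,"ay": 0,"az": 0},
    {"fingers": 60,"x": 0,"y": 0,"z": 0,"ax": 0,"ay": 0,"az": 0},
    {"fingers": 60,"x": 0,"y": 0,"z": -5,"ax": 0,"ay": 0,"az": 0},
    {"fingers": 60,"x": 0,"y": 0,"z": -10,"ax": 0,"ay": 0,"az": 0},
    {"fingers": 60,"x": 0,"y": 0,"z": -12,"ax": 0,"ay": 0,"az": 0},
    {"fingers": 60,"x": -5,"y": 0,"z": -12,"ax": 0,"ay": 0,"az": 0},
    {"fingers": 60,"x": -8,"y": 0,"z": -10,"ax": 0,"ay": 0,"az": 0},
    {"fingers": 60,"x": -6,"y": 0,"z": -8,"ax": 0,"ay": 0,"az": 0}
  ]
}}

```text
t: 18.95
eef_pos: [0.5672, -0.1761, 0.1909]
tool_rot: [0.383, 0.07, 0.921, -0.029]
contact_force: [-0.4, -0.2, 0.0]
gripper_width: 0.705
grasp_force: 0.0
```

```bash
python3 - <<'E'
from h import *
o,p,r=cur(); print(p,o["q"].round(2),o["contact_force"])
plan([((515,-165,280),-8.8,25,8)])
E
```

```text
[ 567.17714818 -176.14633623  190.93490307] [ 1.25  0.42 -1.17  2.32  2.12  0.34 -0.32] [-0.35022537 -0.17252485  0.03141531]
at [ 567.2 -176.1  190.9] t 18.95 F [-0.4 -0.2  0. ] w 0.705 g 0.0
[-3.2, 0.4, -12.6, 0.0, 2.5, 0.0]
[-2.7, 0.4, -12.7, 0.0, 2.5, 0.0]
[-2.1, 0.4, -12.8, 0.0, 2.5, 0.0]
[-1.5, 0.4, -12.9, 0.0, 2.5, 0.0]
[-1.0, 0.4, -12.9, 0.0, 2.5, 0.0]
[-0.4, 0.4, -13.0, 0.0, 2.5, 0.0]
[0.2, 0.4, -13.0, 0.0, 2.5, 0.0]
[0.8, 0.4, -13.0, 0.0, 2.5, 0.0]
--
```

Emit:
{"api": "jog_arm", "payload": {
  "rows": [
    {"fingers": 60,"x": -3,"y": 0.4,"z": -12,"ax": 0,"ay": 2,"az": 0},
    {"fingers": 60,"x": -3,"y": 0.4,"z": -13,"ax": 0,"ay": 2.5,"az": 0},
    {"fingers": 60,"x": -2,"y": 0.4,"z": -13,"ax": 0,"ay": 2.5,"az": 0},
    {"fingers": 60,"x": -1.5,"y": 0.4,"z": -13,"ax": 0,"ay": 2.5,"az": 0},
    {"fingers": 60,"x": -1,"y": 0.4,"z": -13,"ax": 0,"ay": 2.5,"az": 0},
    {"fingers": 60,"x": 0,"y": 0.4,"z": -13,"ax": 0,"ay": 2.5,"az": 0},
    {"fingers": 60,"x": 0,"y": 0.4,"z": -13,"ax": 0,"ay": 2.5,"az": 0},
    {"fingers": 60,"x": 0,"y": 0,"z": -10,"ax": 0,"ay": 1,"az": 0}
  ]
}}

```text
t: 19.75
eef_pos: [0.5244, -0.1738, 0.2497]
tool_rot: [0.272, 0.077, 0.959, -0.03]
contact_force: [-0.0, 0.3, 0.0]
gripper_width: 0.703
grasp_force: 0.0
```

```bash
python3 - <<'E'
from h import *
s=bot.read_camera("scene");w=bot.read_camera("wrist"); print(cur()[1],bot.get_obs()["t"])
a=cv2.resize(s["pixels"][190:320,190:320,::-1],(400,400),interpolation=2)
b=cv2.resize(w["pixels"][0:300,130:430,::-1],(400,400),interpolation=2)
cv2.imwrite("pics/fin.png",np.hstack([a,b]))
cz,yw=np.array([597.4,-181,0]),-8.4; Rz=R.from_euler('z',yw,degrees=True)
for L in((44,44,120),(44,-44,120),(36,0,157),(-36,0,157)): print(L,(np.array(proj(s,(cz+Rz.apply(L))/1e3))-[190,190])*400/130)
for L in((44,44,120),(44,-44,120),(-44,44,120),(-44,-44,120),(-36,0,157)): print(L,(np.array(proj(w,(cz+Rz.apply(L))/1e3,True))-[130,0])*4/3+[400,0])
E
```

```text
[ 524.93745488 -174.53178098  250.27430465] 19.85
(44, 44, 120) [226.89347155 190.30057391]
(44, -44, 120) [138.58357032 179.23254854]
(36, 0, 157) [182.61282544 153.71395336]
(-36, 0, 157) [197.27646329  99.86737562]
(44, 44, 120) [673.39652947 287.03310615]
(44, -44, 120) [558.51096979 286.97967047]
(-44, 44, 120) [685.77192424 193.85740047]
(-44, -44, 120) [545.0825113  194.14985824]
(-36, 0, 157) [615.24719577 243.24746826]
```

View pics/fin.png

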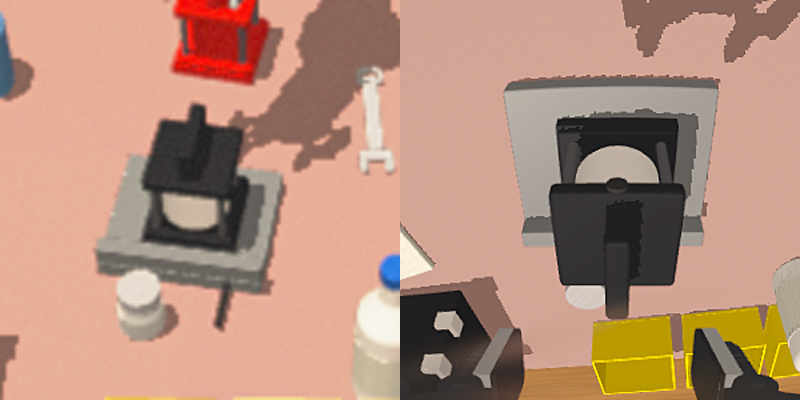

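The lamp stands upright and flat on the dock plate. Its cap corners at (226,190) and (140,185) in the scene panel match the predicted home pose. The gripper is clear, and the jar and wrench haven't moved.

```bash
python3 -c "
from station import bot
print(bot.hand_in())"
```

```text
the job is handed in; nothing more can be done
None
```

The lamp is off the stand and sits upright and fully home on the charging base with both pegs in its sockets, released, with the gripper clear; I handed the job in at about 20 s of the 72 s allowed.

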